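Weigh out the lesson's glue and clear the table

TASK

Put away the marker someone left in the pan of the blue spring scale, then set part-used glue bottles upright in the pan, gently and one at a time, until the red pointer has sunk into the green band (never down to the bottom stop). Leave those in the pan and tidy up the rest: the bottles left over stand upright in the wooden crate and all the markers lie in the grey tray. Leave everything else on the table alone.

Things in the scene. Friction and masses are not known exactly. Their poses are not given: they have to be found in the camera images.
- scale: blue spring scale standing on the table (fixed). Origin: centre of its underside, below the centre of the pan; z up. Its base is 150 mm wide and 34 mm high. A white upright card stands on its own +x side, 92 mm from the centre, 64 mm wide, its top 143 mm above the table; the red pointer and the green band are seen on the card's +x face
- pan_floor (a point): centre of the upper face of the square steel pan's floor (moves down with the pan; 122 mm above the table when the pan is empty). Axes as the scale's. The pan measures 150 x 150 mm outside, 142 mm inside, with a rim 10 mm high above the floor; four glue bottles fit, two by two
- pan (a joint): how far the pan and its pointer have sunk, m: 0 empty, 0.080 at the bottom stop. The spring gives 125 N/m: a bottle sinks the pan 10 to 16 mm, a marker under 3 mm. It is damped and settles within about 1 s
- pointer (a point): tip of the red pointer fixed to the pan, in front of the white card; it sinks with the pan
- mark (a joint): position of the green band, m: the value of joint pan at which the pointer stands at the middle of the band. It differs from start to start (0.028 to 0.044) and stays put
- band (a point): centre of the green band on the white card, 20 mm high (10 mm up and down from this point); nothing to be touched
- crate: open wooden crate for the glue bottles left over (fixed). Origin: centre of its underside; axes along its sides. 160 x 160 mm outside, 34 mm high, walls and floor 5 mm thick; four bottles fit, two by two
- tray: open grey plastic tray for the markers (fixed). Origin: centre of its underside; 180 mm (its x) by 140 mm (its y) outside, 36 mm high, walls and floor 4 mm thick
- glue0_mid (a point): part-used glue bottle, upright: white body with a red label, 52 mm across and 42 mm high, then a shoulder and a yellow cap 28 mm across from 44 mm to 78 mm above its underside; whole height 78 mm, 136 to 192 g. This point: on its axis, 39 mm above its underside. Grip it by the cap. May be absent
- glue1_mid (a point): part-used glue bottle, upright: white body with a red label, 52 mm across and 42 mm high, then a shoulder and a yellow cap 28 mm across from 44 mm to 78 mm above its underside; whole height 78 mm, 136 to 192 g. This point: on its axis, 39 mm above its underside. Grip it by the cap. May be absent
- glue2_mid (a point): part-used glue bottle, upright: white body with a red label, 52 mm across and 42 mm high, then a shoulder and a yellow cap 28 mm across from 44 mm to 78 mm above its underside; whole height 78 mm, 136 to 192 g. This point: on its axis, 39 mm above its underside. Grip it by the cap. May be absent
- glue3_mid (a point): part-used glue bottle, upright: white body with a red label, 52 mm across and 42 mm high, then a shoulder and a yellow cap 28 mm across from 44 mm to 78 mm above its underside; whole height 78 mm, 136 to 192 g. This point: on its axis, 39 mm above its underside. Grip it by the cap. May be absent
- glue4_mid (a point): part-used glue bottle, upright: white body with a red label, 52 mm across and 42 mm high, then a shoulder and a yellow cap 28 mm across from 44 mm to 78 mm above its underside; whole height 78 mm, 136 to 192 g. This point: on its axis, 39 mm above its underside. Grip it by the cap. May be absent
- glue5_mid (a point): part-used glue bottle, upright: white body with a red label, 52 mm across and 42 mm high, then a shoulder and a yellow cap 28 mm across from 44 mm to 78 mm above its underside; whole height 78 mm, 136 to 192 g. This point: on its axis, 39 mm above its underside. Grip it by the cap. May be absent
- marker0_mid (a point): flat board marker, black with a blue cap, 120 mm along its x, 22 mm wide (y), 18 mm thick, 35 g, lying flat; this point is its centre. May be absent
- marker1_mid (a point): flat board marker, black with a green cap, 120 mm along its x, 22 mm wide (y), 18 mm thick, 35 g, lying flat; this point is its centre. May be absent
- marker2_mid (a point): flat board marker, black with an orange cap, 120 mm along its x, 22 mm wide (y), 18 mm thick, 35 g, lying flat; this point is its centre. At the start it lies in the scale's pan
- tape: roll of brown tape lying flat, 72 mm across, 20 mm tall; not part of the job, to be left alone; origin at its underside

How it is judged:
By the outcome, as a careful person would: the job done as asked, in the order asked, and still so for the second after the job is handed in, with the robot touching nothing.
Of glue0, glue1, glue2, glue3, glue4, glue5 only 5 to 6 are there at a start; the rules pass over those that are not, and their reading is None.
Of marker0, marker1 only 1 to 2 are there at a start; the rules pass over those that are not, and their reading is None.
At some moment in a run one of marker0, marker1, glue0, glue1, glue2, glue3, glue4, glue5 may be knocked a few centimetres aside while the robot is not near it.
Once in a run the grip may slacken for a moment while it holds something.
It also fails if it takes over 210 s, if anything falls off the work surface, if the arm or the gripper's body presses on something with over 40 N, if the wrist force passes 120 N, or if a joint passes its speed limit or range.

ROBOT

A 6-joint arm with a two-finger parallel gripper is mounted at the origin on the work surface. World frame = base frame: x ahead of the robot, y to its left, z up, the work surface at z = 0. Lengths are in m, angles in rad, forces in N, time in s.
With the tool pointing down it reaches from about 0.15 to 0.775 m from the base axis. Payload 6.1 kg.
Tool frame: the origin (TCP) lies at the very end of the fingers, on their centre line; the grasp point (between the pads) lies 19 mm behind it (env.grip_depth is the distance from the TCP to the grasp point, in m); z points along the fingers, y is the direction in which the jaws open and shut (so a half turn about z gives the same grasp; the last joint's range is limited). The gripper opens to 85 mm and grips with 20 to 120 N. Pads are 22 mm wide; open, the fingers measure 114 mm over their backs; the gripper's body (76 mm by 85 mm) begins 54 mm behind the grasp point. The pads swing forward as they close: fully open they stand 13 mm farther back than shut.
Start: joints at [-1.173, 0.126, -0.04, 1.405, 0, 1.571], TCP at [0.203, -0.484, 0.231] pointing down, gripper open.
Joint ranges: [-2.72, 2.72], [-0.95, 1.95], [-1.27, 1.35], [-1.78, 2.02], [-1.46, 1.47], [-3.14, 3.14]. Speed limits (rad/s): [2.39, 2.39, 3.01, 3.14, 3.14, 3.14].

INTERFACE

Orientations are given as a unit quaternion [x, y, z, w].
In Python, from station import env gives the robot as it stands.
- The arm moves only by the shell command python3 -m jog 'ROWS'. ROWS is JSON, a list of rows, each an object with "claw": the opening, from 0 (shut) to 1 (fully open); "offset": the shift along the tool's x, y, z in m, a list of three; "turn": the turn, a rotation vector about the tool's x, y, z in rad, a list of three. In form: [{"claw": claw, "offset": [dx, dy, dz], "turn": [wx, wy, wz]}, ...]. A call has 1 to 8 rows; each row is the pose to reach, as a shift and turn from the pose commanded when the call began, along the tool's axes at that moment; what a row does not reach only later rows make up. A row lasts 1/8 s, in which the tool goes at most 62.5 mm and 10.7 degrees, less where a joint would pass 70% of its speed; a pose out of reach is approached as far as the arm can. A call with a gripper value outside its range is refused whole. The fingers move at their own pace and stop on an object; the grip force is fixed at half the most. Time passes only in rows, so rows that repeat a pose let the fingers close. It gives the time, the measured TCP pose, the force and the opening at its end, in the units of the state.
- env.read_state(): the state, without advancing time (a new reading comes with each control period).
- env.snapshot(name): name is "scene" or "side" or "wrist"; returns a dict with "pixels" (480x640x3 uint8, blue, green, red), "camera_matrix" (3x3 intrinsics, pixels), "R" (3x3) and "t" (3): a world point X has camera coordinates R X + t. Camera axes: x right, y down, z forward; pixel columns grow to the right and rows downward; lengths in m; the calibration is good to about 2 mm. A picture is of the moment at which its call begins. There is no depth.
- env.sign_off(): hands the job in, once; it reports no verdict.
Trained networks look in the newest picture that a camera, given by its name, has taken for a name from the list of things; names that differ only in an ending like _2 or _b are one class to them, and where a whole thing is asked for, a point or a joint stands for the part that bears it (a point fixed in the world has none). Each returns a list of dicts, best first, with "score" (0 to 1); they miss things now and then, are a little off and sometimes report something else, mostly with a low value. They report only what shows in the picture. A call takes as long as a camera call.
- env.trace(camera, label): "pixels" (480x640 bool, what is visible of it) and "rect" ([left, top, right, bottom] in pixels, round what is visible of it).
The state is a dict: "time": time; "joint_positions": joint angles; "qvel": joint speeds; "joint_torque": joint torques, N m; "ee_pos": TCP position; "orientation": TCP orientation; "wrist_force": force on the tool from outside, world axes, zero at the start; "moment": the same for the moment, N m; "grip_width": finger opening in m.
Only numpy, scipy, OpenCV 4.12 (cv2) and the standard library are available. Lean on these libraries where they do the work, as an engineer would, in place of code of your own. Each camera call takes 0.05 s, during which the arm holds its last target.

## Working session

There is one attempt and no reset: what is moved stays moved. The work goes in short steps, Python scripts to look and compute and a shell command to move; the robot and the scene stay as the last step left them, time stands still between calls to the robot, and variables do not carry over. Pictures are saved under pics/ and viewed, and the job is handed in when it is done.

```bash
ls; mkdir -p pics
python3 - <<'E'
from station import env
import cv2
print(env.read_state(), env.grip_depth)
for n in ["scene","side","wrist"]:
    s=env.snapshot(n); cv2.imwrite(f"pics/{n}0.png",s["pixels"]); print(n,s["camera_matrix"],s["R"],s["t"])
E
```

```text
pics
{'time': 0.0, 'joint_positions': array([-1.17298137e+00,  1.26386523e-01, -4.06400843e-02,  1.40538807e+00,
       -2.62202314e-05,  1.57079234e+00]), 'qvel': array([-0.00078743,  0.00010883, -0.00210289, -0.00141726,  0.00020253,
       -0.00061425]), 'joint_torque': array([-2.54618944e-04, -4.35915720e+01,  3.52920806e+01,  1.73413195e-02,
       -5.73641000e-05, -2.17844665e-06]), 'ee_pos': array([ 0.20321909, -0.48362169,  0.23051036]), 'orientation': array([ 9.80282326e-01,  1.97600370e-01, -1.72742124e-04, -7.90632014e-04]), 'wrist_force': array([ 0.69263337,  0.23142324, -0.35353216]), 'moment': array([0.0008033 , 0.04021854, 0.00830683]), 'grip_width': 0.08544293593289862} 0.0187
scene [[452.73958269   0.         320.74994725]
 [  0.         452.73958269 240.39646294]
 [  0.           0.           1.        ]] [[ 0.79947707  0.60068699  0.00339981]
 [ 0.34532403 -0.45495903 -0.82083104]
 [-0.49151575  0.65740963 -0.57116096]] [-0.45668436 -0.10308775  1.37901851]
side [[501.60698807   0.         323.14622184]
 [  0.         501.60698807 235.79005335]
 [  0.           0.           1.        ]] [[-0.95205022 -0.30592099 -0.00356772]
 [-0.21833137  0.68754104 -0.69254511]
 [ 0.21431704 -0.65855878 -0.72136575]] [0.53460007 0.22223044 0.99087038]
wrist [[390.15913295   0.         319.97752196]
 [  0.         390.15913295 237.5346711 ]
 [  0.           0.           1.        ]] [[ 3.87464353e-01 -9.21884360e-01 -7.75744922e-04]
 [-8.77743210e-01 -3.69169006e-01  3.05419552e-01]
 [-2.81847889e-01 -1.17658284e-01 -9.52217567e-01]] [-0.52528159 -0.04004047  0.37843181]
```

View pics/scene0.png

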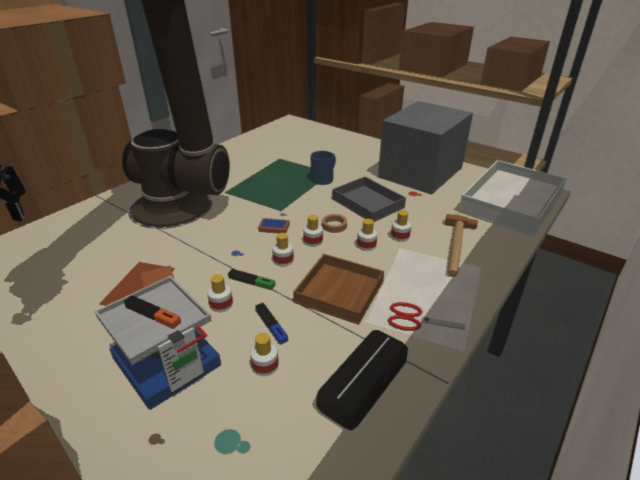

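View pics/side0.png

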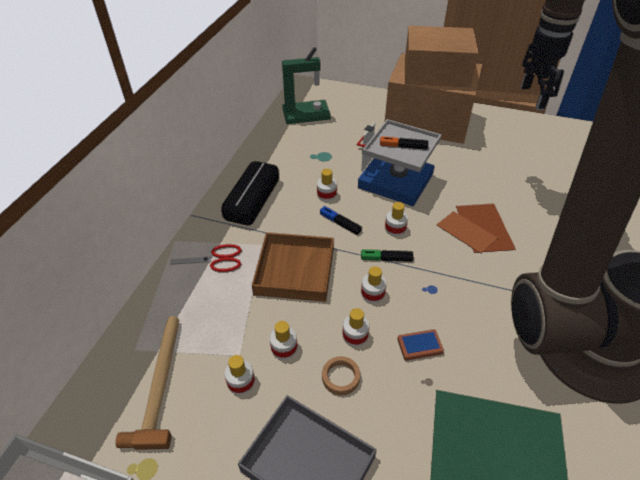

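View pics/wrist0.png

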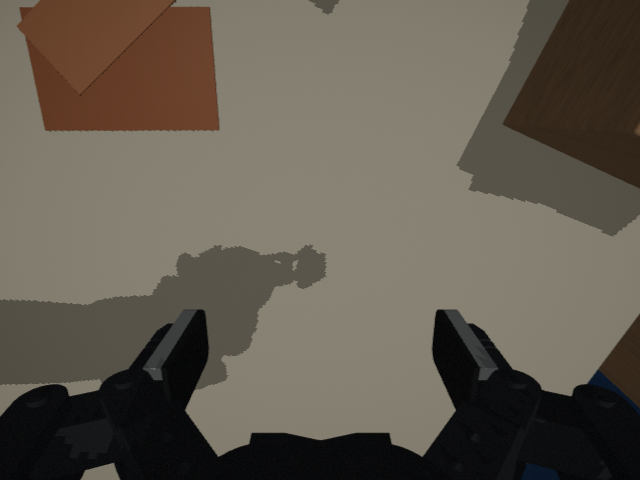

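Run:
```python
from station import env
import cv2,pickle
D={}
for cam in ["scene","side"]:
    s=env.snapshot(cam); D[cam]=s
    for l in ["glue0_mid","glue3_mid","marker0_mid","marker1_mid","marker2_mid","scale","pan_floor","pointer","band","crate","tray","tape"]:
        r=env.trace(cam,l); D[cam,l]=r
        print(cam,l,[(round(float(a["score"]),2),[int(v) for v in a["rect"]],int(a["pixels"].sum())) for a in r])
pickle.dump(D,open("d0.pkl","wb")); print(env.read_state()["time"])
```

```text
scene glue0_mid [(0.58, [271, 228, 292, 269], 567)]
scene glue3_mid [(0.77, [208, 277, 230, 309], 736)]
scene marker0_mid []
scene marker1_mid [(0.57, [230, 265, 275, 288], 487)]
scene marker2_mid [(0.72, [122, 298, 182, 327], 790), (0.63, [208, 276, 230, 309], 680)]
scene scale [(0.86, [93, 278, 221, 410], 9198)]
scene pan_floor [(0.56, [95, 276, 212, 363], 4747)]
scene pointer [(0.61, [92, 277, 208, 363], 4753), (0.19, [393, 209, 411, 238], 461)]
scene band [(0.58, [331, 180, 403, 220], 2011), (0.47, [176, 347, 197, 370], 240)]
scene crate [(0.68, [291, 255, 386, 326], 4093), (0.64, [356, 217, 378, 250], 522), (0.55, [209, 276, 232, 307], 663)]
scene tray [(0.71, [334, 178, 402, 221], 1995), (0.51, [248, 331, 279, 374], 904)]
scene tape [(0.83, [325, 212, 345, 231], 364)]
side glue0_mid [(0.59, [358, 266, 384, 304], 688)]
side glue3_mid [(0.57, [383, 203, 405, 237], 569), (0.47, [268, 319, 297, 356], 838), (0.25, [355, 121, 436, 168], 2054)]
side marker0_mid [(0.95, [320, 206, 360, 238], 446), (0.49, [250, 233, 334, 298], 4626)]
side marker1_mid [(0.57, [235, 396, 376, 480], 7497), (0.55, [355, 117, 440, 170], 2102), (0.35, [383, 202, 408, 236], 658), (0.26, [252, 233, 334, 298], 4644)]
side marker2_mid [(0.92, [379, 137, 430, 151], 451)]
side scale [(0.93, [359, 119, 440, 208], 4486)]
side pan_floor [(0.89, [357, 119, 441, 170], 2232)]
side pointer [(0.65, [356, 119, 439, 167], 2073)]
side band []
side crate [(0.94, [254, 233, 333, 299], 4598)]
side tray [(0.9, [238, 394, 377, 480], 7549)]
side tape [(0.73, [323, 358, 361, 396], 736)]
1.45
```

```bash
cat > H.py <<'E'
import numpy as np, cv2, time
from station import env
from scipy.optimize import least_squares
def proj(s,X):
    X=np.atleast_2d(X); c=X@s["R"].T+s["t"]; p=c@s["camera_matrix"].T; return p[:,:2]/p[:,2:]
def ray(s,uv,z):
    d=np.linalg.solve(s["camera_matrix"],[uv[0],uv[1],1.]); R=s["R"]; o=-R.T@s["t"]; d=R.T@d
    return o+d*(z-o[2])/d[2]
def caps(s,zs=0.061,amin=40):
    h=cv2.cvtColor(s["pixels"],cv2.COLOR_BGR2HSV)
    m=cv2.inRange(h,(18,190,90),(30,255,255))
    n,l,st,c=cv2.connectedComponentsWithStats(m)
    return [(c[i],int(st[i,4])) for i in range(1,n) if st[i,4]>=amin]
def tri(obs):
    # obs list of (snap,uv) -> 3D
    A=[];b=[]
    for s,uv in obs:
        K,R,t=s["camera_matrix"],s["R"],s["t"]; P=K@np.c_[R,t]
        for k in range(2):
            r=uv[k]*P[2]-P[k]; A.append(r[:3]); b.append(-r[3])
    return np.linalg.lstsq(np.array(A),np.array(b),rcond=None)[0]
def box(lx,ly,z0,z1):
    return np.array([[sx*lx/2,sy*ly/2,z] for sx in(-1,1) for sy in (-1,1) for z in (z0,z1)])
def place(P,x,y,a):
    c,s=np.cos(a),np.sin(a); return np.c_[c*P[:,0]-s*P[:,1]+x, s*P[:,0]+c*P[:,1]+y, P[:,2]]
def fitmask(P,obs,p0,yaw=True):
    """obs: list (snap,mask). fit hull of P to masks through polygon extents along 16 directions"""
    th=np.arange(0,2*np.pi,np.pi/12); D=np.c_[np.cos(th),np.sin(th)]
    tg=[]
    for s,m in obs:
        yy,xx=np.nonzero(m); tg.append(np.max(np.c_[xx,yy]@D.T,axis=0))
    def f(p):
        Q=place(P,p[0],p[1],p[2] if yaw else 0)
        return np.concatenate([np.max(proj(s,Q)@D.T,axis=0)-t for (s,m),t in zip(obs,tg)])
    r=least_squares(f,p0 if yaw else p0[:2],loss="soft_l1",diff_step=1e-4); return r.x, np.sqrt(np.mean(r.fun**2))
E
python3 - <<'E'
from H import *; import pickle
D=pickle.load(open("d0.pkl","rb")); A,B=D["scene"],D["side"]
ca=[(c,ar,ray(A,c,.061)) for c,ar in caps(A)]; cb=[(c,ar,ray(B,c,.061)) for c,ar in caps(B)]
for c,ar,X in ca:
    j=min(cb,key=lambda q:np.linalg.norm(q[2]-X)); print(c.round(0),ar,X[:2].round(4),j[0].round(0),j[1],j[2][:2].round(4),tri([(A,c),(B,j[0])]).round(4))
g=lambda l:[(D[c],D[c,l][0]["pixels"]) for c in("scene","side")]
for l,P,n in [("crate",box(.16,.16,0,.034),9),("tray",box(.18,.14,0,.036),9),("tape",box(.072,.072,0,.02),1)]:
    o=g(l)
    yy,xx=np.nonzero(o[0][1]); X=ray(A,(xx.mean(),yy.mean()),.015)
    best=min((fitmask(P,o,[X[0],X[1],a]) for a in np.arange(-1.5,1.6,.3)),key=lambda r:r[1]); print(l,best)
P=box(.12,.022,0,.018)
for l,o,z in [("marker0",[(B,D["side","marker0_mid"][0]["pixels"])],0),("marker1",[(A,D["scene","marker1_mid"][0]["pixels"])],0),("marker2",g("marker2_mid"),.122-.0027)]:
    s,m=o[0]
    yy,xx=np.nonzero(m); X=ray(s,(xx.mean(),yy.mean()),z+.009)
    print(l,min((fitmask(P+[0,0,z],o,[X[0],X[1],a]) for a in np.arange(-1.5,1.6,.3)),key=lambda r:r[1]))
o=g("pan_floor"); yy,xx=np.nonzero(o[0][1]); X=ray(A,(xx.mean(),yy.mean()),.12)
for l,P in [("pan",box(.15,.15,.119,.13))]:
    for r in sorted((fitmask(P,o,[X[0],X[1],a]) for a in np.arange(-.8,.8,.2)),key=lambda r:r[1])[:2]: print(l,r)
E
```

```text
crate (array([ 0.63292288, -0.01130881, -1.36897587]), np.float64(1.2678824259608727))
tray (array([4.72008176e-01, 3.63018385e-01, 2.22044605e-16]), np.float64(9.655199301417818))
tape (array([ 0.45873119,  0.21116358, -0.97313974]), np.float64(5.082148489800508))
marker0 (array([ 0.57815821, -0.18963801, -0.45462197]), np.float64(1.4911027907318315))
marker1 (array([ 0.44209625, -0.10787015,  0.20645384]), np.float64(1.363454441164949))
marker2 (array([ 0.4732033 , -0.38175081,  0.09872401]), np.float64(1.9118545401411204))
pan (array([ 0.48060273, -0.38446718, -0.2008684 ]), np.float64(2.587763970406037))
pan (array([ 0.48060273, -0.38446718, -0.20086841]), np.float64(2.5877639841557136))
```

```bash
python3 - <<'E'
from H import *; import pickle
D=pickle.load(open("d0.pkl","rb")); A,B=D["scene"],D["side"]
for s,p in [(A,(263,343)),(A,(283,241)),(B,(375,275)),(B,(237,363)),(A,(163,312)),(A,(155,270))]:
    print(cv2.cvtColor(s["pixels"][p[1]:p[1]+1,p[0]:p[0]+1],cv2.COLOR_BGR2HSV))
E
sed -i 's/(18,190,90),(30,255,255)/(17,200,90),(30,255,255)/' H.py
python3 - <<'E'
from H import *; import pickle
D=pickle.load(open("d0.pkl","rb")); A,B=D["scene"],D["side"]
print(caps(A,amin=10),caps(B,amin=10))
o=[(A,D["scene","tray"][0]["pixels"])]
for r in sorted((fitmask(box(.18,.14,0,.036),o,[.5,.36,a]) for a in np.arange(-1.5,1.6,.3)),key=lambda r:r[1])[:3]: print(r)
E
```

```text
[[[ 22 174 151]]]
[[[ 21 166 103]]]
[[[ 22 175 173]]]
[[[ 22 177 183]]]
[[[  9 185 109]]]
[[[ 11 160 134]]]
[] []
(array([ 0.46058547,  0.38414262, -0.29324819]), np.float64(1.5686888379614994))
(array([ 0.46058542,  0.38414255, -0.29325569]), np.float64(1.5686988443208592))
(array([ 0.46058541,  0.38414255, -0.29325636]), np.float64(1.5686997601381658))
```

Run:
```python
from H import *; import pickle
D=pickle.load(open("d0.pkl","rb")); A=D["scene"]
im=A["pixels"][250:420,80:290]; cv2.imwrite("pics/zA.png",cv2.resize(im,None,fx=3.5,fy=3.5,interpolation=cv2.INTER_CUBIC))
```

```text
(no output)
```

View pics/zA.png

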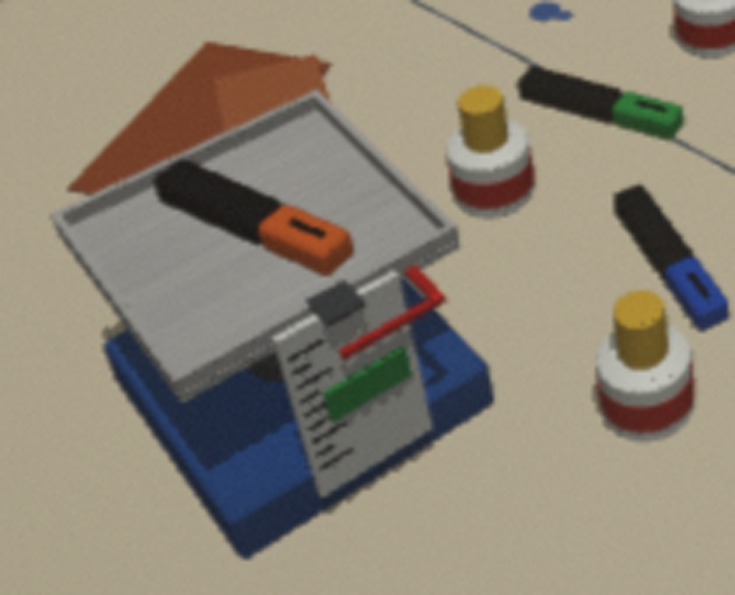

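```bash
sed -i 's/(17,200,90),(30,255,255)/(18,140,60),(27,255,255)/' H.py
cat >> H.py <<'E'
def bottles(A,B,amin=25):
    ca=[(c,ar,ray(A,c,.061)) for c,ar in caps(A,amin=amin)]; cb=[(c,ar,ray(B,c,.061)) for c,ar in caps(B,amin=amin)]
    for c,ar,X in ca:
        if not cb: break
        j=min(cb,key=lambda q:np.linalg.norm(q[2]-X))
        T=tri([(A,c),(B,j[0])])
        if abs(T[2]-.1)<.08: print(c.round(0),ar,X[:2].round(4),j[0].round(0),j[1],j[2][:2].round(4),T.round(4))
E
python3 - <<'E'
from H import *; import pickle
D=pickle.load(open("d0.pkl","rb")); A,B=D["scene"],D["side"]
bottles(A,B)
for k in range(4):
    a=-.2+k*np.pi/2; print(k, proj(A,[.4806+.092*np.cos(a),-.3845+.092*np.sin(a),.08]))
print(ray(A,(181,361),.08))
E
```

```text
[402. 217.] 121 [0.6326 0.2829] [237. 365.] 262 [0.635  0.2782] [0.6342 0.2794 0.0634]
[313. 221.] 115 [0.4544 0.1192] [356. 318.] 226 [0.4575 0.1146] [0.457  0.1162 0.0635]
[368. 225.] 127 [0.5815 0.1907] [282. 331.] 235 [0.584  0.1853] [0.5834 0.1869 0.0637]
[282. 240.] 137 [0.4464 0.0045] [374. 275.] 194 [0.4491 0.0006] [0.4487 0.0022 0.0632]
[218. 283.] 186 [ 0.4431 -0.2058] [398. 210.] 159 [ 0.4446 -0.2097] [ 0.4446 -0.2073  0.063 ]
[263. 343.] 258 [ 0.6409 -0.2742] [326. 176.] 134 [ 0.6418 -0.277 ] [ 0.6415 -0.2752  0.0624]
0 [[181.68612263 361.96600554]]
1 [[202.14083943 309.94544741]]
2 [[137.64882129 307.09530465]]
3 [[108.68950376 358.33732737]]
[ 0.56810628 -0.40211963  0.08      ]
```

```bash
cat >> H.py <<'E'
from scipy.spatial.transform import Rotation as Ro
def plan(x,y,z,jaw=None):
    """offset/turn (tool axes) to TCP target, tool down, jaw = world angle of jaw axis (mod pi)"""
    st=env.read_state(); R=Ro.from_quat(st["orientation"]); M=R.as_matrix(); p=st["ee_pos"]
    if jaw is None: jaw=np.arctan2(M[1,1],M[0,1])
    best=None
    for k in (0,np.pi):
        a=jaw+k; Y=np.array([np.cos(a),np.sin(a),0]); Z=np.array([0,0,-1.]); T=np.c_[np.cross(Y,Z),Y,Z]
        w=Ro.from_matrix(M.T@T).as_rotvec()
        if best is None or np.linalg.norm(w)<np.linalg.norm(best): best=w
        if k==0: alt=w
        else: alt2=w
    o=M.T@(np.array([x,y,z])-p)
    print("t",round(st["time"],2),"p",p.round(4),"f",st["wrist_force"].round(1),"w",round(st["grip_width"],4),"q6",st["joint_positions"][5].round(2))
    print("offset",o.round(4).tolist(),"turn",best.round(3).tolist(),"rows",round(max(np.linalg.norm(o)/.0625,np.linalg.norm(best)/.187),1))
def onaxis(c,a,dx,dy): return c[0]+np.cos(a)*dx-np.sin(a)*dy, c[1]+np.sin(a)*dx+np.cos(a)*dy
E
python3 - <<'E'
from H import *; import pickle
D=pickle.load(open("d0.pkl","rb")); A=D["scene"]
S=(.4806,-.3845); a=-.2009
# pointer / band heights on card plane
def zc(uv,dx):
    n=np.array([np.cos(a),np.sin(a),0]); o=-A["R"].T@A["t"]; d=A["R"].T@np.linalg.solve(A["camera_matrix"],[*uv,1.])
    c=np.array([*S,0])+n*dx; X=o+d*(n@(c-o))/(n@d); return X, (X-[*S,0])@np.array([-np.sin(a),np.cos(a),0])
z=lambda u,v:(80+u/3.5,250+v/3.5)
for nm,p in [("ptr tip",z(343,352)),("ptr mid",z(390,328)),("band c",z(367,383)),("band UL",z(327,393)),("band LL",z(333,420)),("band UR",z(405,348)),("band LR",z(411,376)),("card bl",z(320,496)),("card tl",z(275,338)),("card tr",z(402,270)),("card br",z(432,432))]: print(nm,zc(p,.094))
plan(.473,-.382,.24,.099+np.pi/2)
E
```

```text
ptr tip (array([ 0.57236239, -0.40496188,  0.112145  ]), np.float64(-0.001739029566903813))
ptr mid (array([ 0.57734082, -0.38051553,  0.11085768]), np.float64(0.023209087961504168))
band c (array([ 0.57386726, -0.39757228,  0.08390682]), np.float64(0.0058022454971596756))
band UL (array([ 0.56990242, -0.41704142,  0.09206045]), np.float64(-0.014066506336986428))
band LL (array([ 0.56977469, -0.41766865,  0.07256408]), np.float64(-0.014706620349781159))
band UR (array([ 0.57835876, -0.37551697,  0.09262104]), np.float64(0.028310247574154308))
band LR (array([ 0.57832622, -0.37567675,  0.07187954]), np.float64(0.028147184738502824))
card bl (array([ 0.56658741, -0.43331965,  0.02713685]), np.float64(-0.03067885647218873))
card tl (array([ 0.56670562, -0.43273918,  0.14285582]), np.float64(-0.0300864723689366))
card tr (array([ 0.57975719, -0.36865005,  0.14288495]), np.float64(0.03531811043451977))
card br (array([ 0.5791923 , -0.37142393,  0.02464767]), np.float64(0.03248729405481271))
t 1.45 p [ 0.2034 -0.484   0.2313] f [0.1 1.2 0.2] w 0.0855 q6 1.57
offset [0.2881, 0.0104, -0.0087] turn [0.0, -0.0, 0.299] rows 4.6
```

```bash
python3 -m jog '[{"claw":0.6,"offset":[0.288,0.01,-0.009],"turn":[0,0,0.299]},{"claw":0.6,"offset":[0.288,0.01,-0.009],"turn":[0,0,0.299]},{"claw":0.6,"offset":[0.288,0.01,-0.009],"turn":[0,0,0.299]},{"claw":0.6,"offset":[0.288,0.01,-0.009],"turn":[0,0,0.299]},{"claw":0.6,"offset":[0.288,0.01,-0.009],"turn":[0,0,0.299]},{"claw":0.6,"offset":[0.288,0.01,-0.009],"turn":[0,0,0.299]}]'
python3 - <<'E'
from H import *
s=env.snapshot("wrist"); cv2.imwrite("pics/w1.png",s["pixels"])
r=env.trace("wrist","marker2_mid"); print([(a["score"],a["rect"]) for a in r])
m=r[0]["pixels"]
P=box(.12,.022,0,.018)
print(fitmask(P+[0,0,.1193],[(s,m)],[.473,-.382,.1]))
yy,xx=np.nonzero(m); print(ray(s,(xx.mean(),yy.mean()),.135))
plan(.473,-.382,.124,.099+np.pi/2)
E
```

```text
time: 2.2
ee_pos: [0.4753, -0.3802, 0.2394]
orientation: [0.999, 0.052, -0.0, -0.0]
wrist_force: [0.0, -0.3, 0.3]
grip_width: 0.0516
[(0.92, [304.9, 141.2, 340.4, 318.7]), (0.42, [80.0, 1.8, 151.2, 123.2])]
(array([ 0.47397178, -0.38324923,  0.14936844]), np.float64(3.561575099560929))
[ 0.48103101 -0.38223436  0.135     ]
t 2.3 p [ 0.4728 -0.3814  0.2399] f [ 0.6  0.1 -0.3] w 0.051 q6 2.36
offset [0.0003, 0.0007, 0.1159] turn [-0.0, 0.001, 0.001] rows 1.9
```

View pics/w1.png

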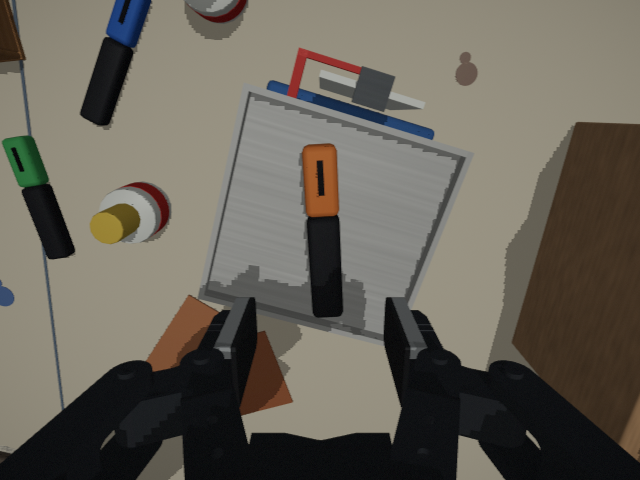

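Run:
```python
from H import *
s=env.snapshot("wrist")
a=ray(s,(320,146),.136);b=ray(s,(326,314),.136);print(a,b,(a+b)/2,np.linalg.norm(a-b),np.arctan2(*(a-b)[[1,0]]))
for p in [(249,90),(470,155),(205,296),(383,338)]: print(ray(s,p,.129))
plan(.477,-.382,.124,.069+np.pi/2)
```

```text
[ 0.53063011 -0.37668502  0.136     ] [ 0.41590922 -0.39243393  0.136     ] [ 0.47326966 -0.38455947  0.136     ] 0.11579685021640729 0.13642749620358188
[ 0.55875651 -0.33062981  0.129     ]
[ 0.53401703 -0.47227604  0.129     ]
[ 0.41779251 -0.30547108  0.129     ]
[ 0.39645674 -0.4370463   0.129     ]
t 2.35 p [ 0.4721 -0.3818  0.2402] f [-0.3  0.2 -0. ] w 0.0514 q6 2.36
offset [0.0049, 0.0007, 0.1162] turn [-0.0, 0.001, 0.03] rows 1.9
```

```bash
python3 -m jog '[{"claw":0.55,"offset":[0.001,0.002,0.06],"turn":[0,0,-0.02]},{"claw":0.55,"offset":[0.001,0.002,0.1],"turn":[0,0,-0.02]},{"claw":0.55,"offset":[0.001,0.002,0.115],"turn":[0,0,-0.02]},{"claw":0.55,"offset":[0.001,0.002,0.115],"turn":[0,0,-0.02]},{"claw":0,"offset":[0.001,0.002,0.115],"turn":[0,0,-0.02]},{"claw":0,"offset":[0.001,0.002,0.115],"turn":[0,0,-0.02]},{"claw":0,"offset":[0.001,0.002,0.115],"turn":[0,0,-0.02]},{"claw":0,"offset":[0.001,0.002,0.115],"turn":[0,0,-0.02]}]'
python3 - <<'E'
from H import *
s=env.snapshot("wrist"); cv2.imwrite("pics/w2.png",s["pixels"])
T=(.4606,.3841); x,y=onaxis(T,-.293,0,-.036); print(x,y)
plan(x,y,.25,-.293+np.pi/2)
E
```

```text
time: 3.35
ee_pos: [0.4743, -0.3837, 0.1258]
orientation: [0.998, 0.059, 0.0, 0.0]
wrist_force: [0.1, 0.2, 0.6]
grip_width: 0.0203
0.4502022760371317 0.3496342585109214
t 3.4 p [ 0.4742 -0.3836  0.1256] f [-0.3  0.8 -0.2] w 0.0198 q6 2.34
offset [0.0632, -0.7309, -0.1246] turn [0.0, -0.001, 0.412] rows 11.9
```

View pics/w2.png

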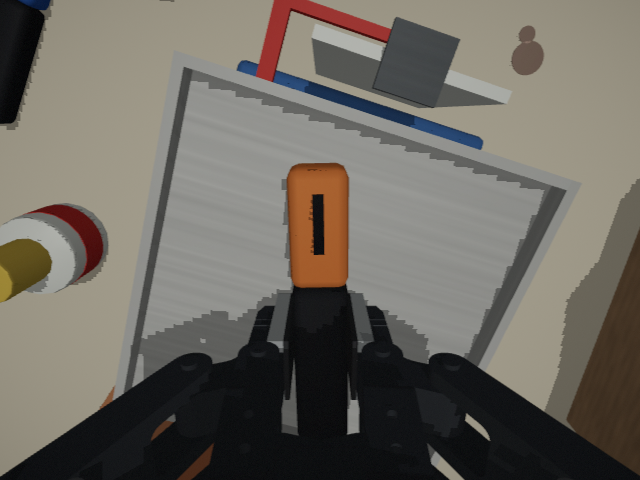

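```bash
python3 -m jog '[{"claw":0,"offset":[0,0,-0.06],"turn":[0,0,0]},{"claw":0,"offset":[0.02,-0.05,-0.1],"turn":[0,0,0.05]},{"claw":0,"offset":[0.063,-0.731,-0.124],"turn":[0,0,0.41]},{"claw":0,"offset":[0.063,-0.731,-0.124],"turn":[0,0,0.41]},{"claw":0,"offset":[0.063,-0.731,-0.124],"turn":[0,0,0.41]},{"claw":0,"offset":[0.063,-0.731,-0.124],"turn":[0,0,0.41]},{"claw":0,"offset":[0.063,-0.731,-0.124],"turn":[0,0,0.41]},{"claw":0,"offset":[0.063,-0.731,-0.124],"turn":[0,0,0.41]}]'
python3 - <<'E'
from H import *
plan(.4502,.3496,.12,-.293+np.pi/2)
E
```

```text
time: 4.4
ee_pos: [0.4401, -0.0867, 0.2368]
orientation: [0.994, -0.111, 0.002, -0.021]
wrist_force: [0.2, -0.0, 0.8]
grip_width: 0.0201
t 4.4 p [ 0.4401 -0.0867  0.2368] f [ 0.2 -0.   0.8] w 0.0201 q6 3.14
offset [-0.0859, -0.4225, 0.135] turn [-0.043, 0.003, 0.071] rows 7.2
```

```bash
cat >> H.py <<'E'
def plan(x,y,z,jaw=None,free=False):
    """jaw = world angle of jaw axis; free: keep q6 near present (bottle)"""
    st=env.read_state(); M=Ro.from_quat(st["orientation"]).as_matrix(); p=st["ee_pos"]; q=st["joint_positions"]
    print("t",round(st["time"],2),"p",p.round(4),"f",st["wrist_force"].round(1),"w",round(st["grip_width"],4),"q6",q[5].round(2))
    o=M.T@(np.array([x,y,z])-p); q1=np.arctan2(y,x)
    opts=[jaw,jaw+np.pi] if jaw is not None else [np.arctan2(M[1,1],M[0,1])]
    for a in opts:
        Y=np.array([np.cos(a),np.sin(a),0]); Z=np.array([0,0,-1.]); T=np.c_[np.cross(Y,Z),Y,Z]
        w=Ro.from_matrix(M.T@T).as_rotvec(); wz=w[2]
        for k in (-2*np.pi,0,2*np.pi):
            q6=q[5]+(q1-q[0])+(wz+k)
            if abs(q6)<3.0: print("offset",o.round(4).tolist(),"turn",[round(w[0],3),round(w[1],3),round(wz+k,3)],"q6end",round(q6,2),"rows",round(max(np.linalg.norm(o)/.0625,abs(wz+k)/.187),1))
E
python3 - <<'E'
from H import *
plan(.4502,.3496,.2,-.293+np.pi/2)
E
```

```text
t 4.4 p [ 0.4401 -0.0867  0.2368] f [ 0.2 -0.   0.8] w 0.0201 q6 3.14
offset [-0.086, -0.4259, 0.0551] turn [np.float64(-0.004), np.float64(-0.065), np.float64(-3.069)] q6end 0.95 rows 16.4
offset [-0.086, -0.4259, 0.0551] turn [np.float64(-0.043), np.float64(0.003), np.float64(-6.212)] q6end -2.19 rows 33.2
```

```bash
python3 -m jog '[{"claw":0,"offset":[-0.086,-0.426,0],"turn":[0,0,-1.5]},{"claw":0,"offset":[-0.086,-0.426,0],"turn":[0,0,-1.5]},{"claw":0,"offset":[-0.086,-0.426,0],"turn":[0,0,-1.5]},{"claw":0,"offset":[-0.086,-0.426,0],"turn":[0,0,-1.5]},{"claw":0,"offset":[-0.086,-0.426,0],"turn":[0,0,-1.5]},{"claw":0,"offset":[-0.086,-0.426,0],"turn":[0,0,-1.5]},{"claw":0,"offset":[-0.086,-0.426,0],"turn":[0,0,-1.5]},{"claw":0,"offset":[-0.086,-0.426,0],"turn":[0,0,-1.5]}]'
python3 - <<'E'
from H import *
plan(.4502,.3496,.2,-.293+np.pi/2)
E
```

```text
time: 5.4
ee_pos: [0.451, 0.3497, 0.2538]
orientation: [0.8, 0.6, 0.015, -0.014]
wrist_force: [1.1, 0.4, -0.3]
grip_width: 0.0201
t 5.4 p [0.451  0.3497 0.2538] f [ 1.1  0.4 -0.3] w 0.0201 q6 2.5
offset [-0.0026, -0.0004, 0.0537] turn [np.float64(0.029), np.float64(-0.037), np.float64(-1.561)] q6end 0.95 rows 8.3
offset [-0.0026, -0.0004, 0.0537] turn [np.float64(-0.037), np.float64(-0.029), np.float64(-4.704)] q6end -2.19 rows 25.2
```

```bash
python3 -m jog '[{"claw":0,"offset":[-0.002,0,0.03],"turn":[0.03,-0.037,-1.56]},{"claw":0,"offset":[-0.002,0,0.05],"turn":[0.03,-0.037,-1.56]},{"claw":0,"offset":[-0.002,0,0.054],"turn":[0.03,-0.037,-1.56]},{"claw":0,"offset":[-0.002,0,0.054],"turn":[0.03,-0.037,-1.56]},{"claw":0,"offset":[-0.002,0,0.054],"turn":[0.03,-0.037,-1.56]},{"claw":0,"offset":[-0.002,0,0.054],"turn":[0.03,-0.037,-1.56]},{"claw":0,"offset":[-0.002,0,0.054],"turn":[0.03,-0.037,-1.56]},{"claw":0,"offset":[-0.002,0,0.054],"turn":[0.03,-0.037,-1.56]}]'
python3 - <<'E'
from H import *
s=env.snapshot("wrist"); cv2.imwrite("pics/w3.png",s["pixels"])
plan(.4502,.3496,.1,-.293+np.pi/2)
E
```

```text
time: 6.4
ee_pos: [0.4513, 0.3462, 0.2007]
orientation: [0.179, 0.984, 0.0, -0.001]
wrist_force: [0.1, -0.5, -0.1]
grip_width: 0.0198
t 6.45 p [0.4513 0.3463 0.2008] f [ 0.3  0.4 -1.1] w 0.0197 q6 1.01
offset [0.002, 0.0027, 0.1008] turn [np.float64(0.0), np.float64(-0.001), np.float64(-0.061)] q6end 0.95 rows 1.6
offset [0.002, 0.0027, 0.1008] turn [np.float64(-0.002), np.float64(-0.0), np.float64(-3.203)] q6end -2.19 rows 17.1
```

View pics/w3.png

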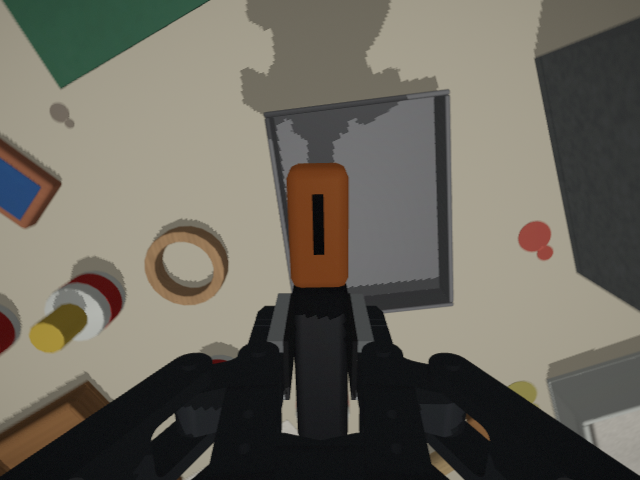

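Run:
```python
from H import *
s=env.snapshot("wrist")
c=[ray(s,p,.036)[:2] for p in [(265,114),(449,92),(452,304)]]
print(c, (c[0]+c[2])/2, np.linalg.norm(c[1]-c[0]),np.linalg.norm(c[1]-c[2]), np.arctan2(*(c[2]-c[1])[::-1]),np.arctan2(*(c[1]-c[0])[::-1])-np.pi/2)
```

```text
[array([0.36421538, 0.33340242]), array([0.3969849 , 0.46650741]), array([0.56675368, 0.42522107])] [0.46548453 0.37931175] 0.13707946182148434 0.17471691393776914 -0.23856052162381566 -0.24139241712013182
```

Run:
```python
from H import *
x,y=onaxis((.4635,.381),-.25,0,-.034);print(x,y)
plan(x,y,.016,-.25+np.pi/2)
```

```text
0.45508826538534625 0.3480569776618381
t 6.5 p [0.4512 0.3464 0.2007] f [ 0.4  0.  -0.7] w 0.0199 q6 1.02
offset [-0.0034, 0.0029, 0.1847] turn [np.float64(0.0), np.float64(-0.002), np.float64(-0.115)] q6end 0.9 rows 3.0
offset [-0.0034, 0.0029, 0.1847] turn [np.float64(-0.003), np.float64(-0.001), np.float64(-3.257)] q6end -2.24 rows 17.4
```

```bash
python3 -m jog '[{"claw":0,"offset":[-0.003,0.003,0.062],"turn":[0,0,-0.115]},{"claw":0,"offset":[-0.003,0.003,0.12],"turn":[0,0,-0.115]},{"claw":0,"offset":[-0.003,0.003,0.165],"turn":[0,0,-0.115]},{"claw":0,"offset":[-0.003,0.003,0.184],"turn":[0,0,-0.115]},{"claw":0,"offset":[-0.003,0.003,0.184],"turn":[0,0,-0.115]},{"claw":0.38,"offset":[-0.003,0.003,0.184],"turn":[0,0,-0.115]},{"claw":0.38,"offset":[-0.003,0.003,0.184],"turn":[0,0,-0.115]},{"claw":0.38,"offset":[-0.003,0.003,0.14],"turn":[0,0,-0.115]}]'
python3 -m jog '[{"claw":0.38,"offset":[0,0,-0.06],"turn":[0,0,0]},{"claw":0.38,"offset":[0,0,-0.12],"turn":[0,0,0]},{"claw":0.38,"offset":[0,0,-0.12],"turn":[0,0,0]}]'
python3 - <<'E'
from H import *
s=env.snapshot("wrist"); cv2.imwrite("pics/w4.png",s["pixels"])
A=env.snapshot("scene");B=env.snapshot("side");bottles(A,B)
cv2.imwrite("pics/A4.png",A["pixels"])
E
```

```text
time: 7.5
ee_pos: [0.4526, 0.348, 0.0592]
orientation: [0.125, 0.992, -0.001, -0.003]
wrist_force: [0.4, 0.3, 0.6]
grip_width: 0.0326
time: 7.88
ee_pos: [0.4568, 0.351, 0.1879]
orientation: [0.125, 0.992, 0.005, 0.003]
wrist_force: [0.4, 0.5, 0.9]
grip_width: 0.0326
[402. 217.] 120 [0.6324 0.2832] [237. 365.] 261 [0.6351 0.2782] [0.6342 0.2794 0.0635]
[313. 221.] 117 [0.4546 0.1193] [356. 318.] 216 [0.457  0.1143] [0.4568 0.1161 0.0635]
[368. 226.] 130 [0.5818 0.1904] [281. 331.] 200 [0.5855 0.1862] [0.5843 0.1874 0.0635]
[282. 240.] 138 [0.4464 0.0045] [376. 275.] 154 [ 4.469e-01 -1.000e-04] [0.4473 0.0022 0.063 ]
[218. 283.] 184 [ 0.4428 -0.2057] [398. 211.] 124 [ 0.4427 -0.2043] [ 0.4426 -0.2052  0.0604]
```

View pics/w4.png

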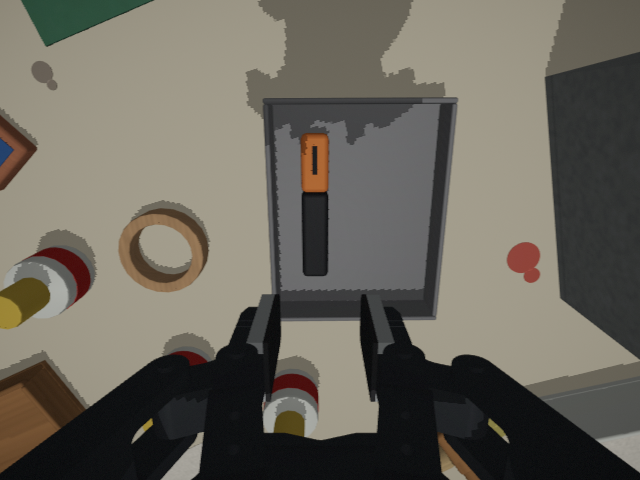

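View pics/A4.png

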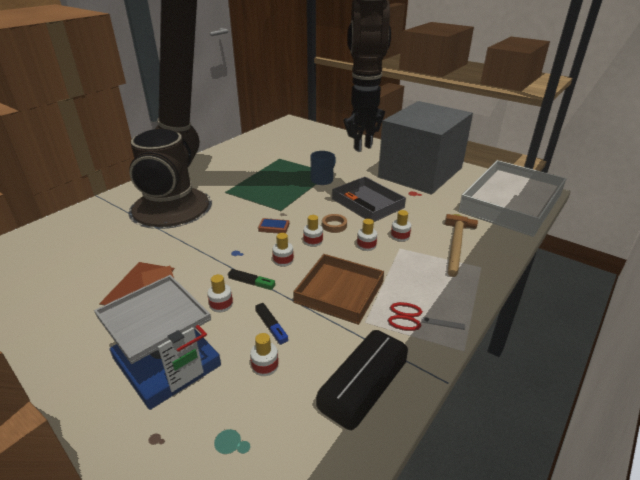

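Run:
```python
from H import *
plan(.457,.116,.12)
for dx,dy in [(-.035,-.035),(-.035,.035),(.035,-.035),(.035,.035)]: print(onaxis((.479,-.3853),-.2,dx,dy))
```

```text
t 8.03 p [0.4543 0.3491 0.181 ] f [-0.2 -0.3 -1.1] w 0.0324 q6 0.9
offset [-0.0602, -0.2253, 0.0606] turn [np.float64(0.001), np.float64(-0.001), np.float64(0.0)] q6end 0.5 rows 3.9
(np.float64(0.43774424319772937), np.float64(-0.41264890364661627))
(np.float64(0.4516510963533837), np.float64(-0.34404424319772936))
(np.float64(0.5063489036466163), np.float64(-0.4265557568022706))
(np.float64(0.5202557568022707), np.float64(-0.3579510963533837))
```

```bash
python3 -m jog '[{"claw":0.55,"offset":[-0.06,-0.225,0.05],"turn":[0,0,0]},{"claw":0.55,"offset":[-0.06,-0.225,0.06],"turn":[0,0,0]},{"claw":0.55,"offset":[-0.06,-0.225,0.06],"turn":[0,0,0]},{"claw":0.55,"offset":[-0.06,-0.225,0.06],"turn":[0,0,0]},{"claw":0.55,"offset":[-0.06,-0.225,0.06],"turn":[0,0,0]},{"claw":0.55,"offset":[-0.06,-0.225,0.06],"turn":[0,0,0]}]'
python3 - <<'E'
from H import *
env.snapshot("scene")
s=env.snapshot("wrist"); cv2.imwrite("pics/w5.png",s["pixels"])
plan(.457,.116,.05)
E
```

```text
time: 8.78
ee_pos: [0.4566, 0.1163, 0.1198]
orientation: [0.125, 0.992, 0.0, -0.001]
wrist_force: [-0.3, -0.4, -0.0]
grip_width: 0.0473
t 8.88 p [0.4571 0.1173 0.1204] f [ 1.  -0.5  0.1] w 0.047 q6 0.5
offset [-0.0004, -0.0014, 0.0704] turn [np.float64(0.001), np.float64(-0.002), np.float64(0.0)] q6end 0.5 rows 1.1
```

View pics/w5.png

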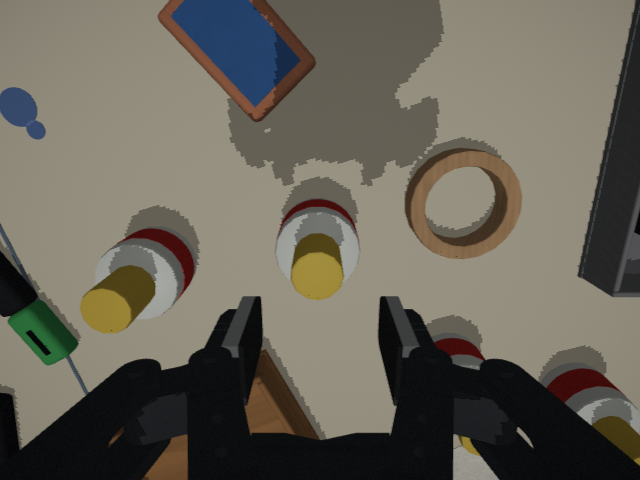

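```bash
python3 -m jog '[{"claw":0.55,"offset":[0,-0.001,0.04],"turn":[0,0,0]},{"claw":0.55,"offset":[0,-0.001,0.07],"turn":[0,0,0]},{"claw":0.55,"offset":[0,-0.001,0.07],"turn":[0,0,0]},{"claw":0,"offset":[0,-0.001,0.07],"turn":[0,0,0]},{"claw":0,"offset":[0,-0.001,0.07],"turn":[0,0,0]},{"claw":0,"offset":[0,-0.001,0.07],"turn":[0,0,0]},{"claw":0,"offset":[0,-0.001,0.03],"turn":[0,0,0]},{"claw":0,"offset":[0,-0.001,-0.03],"turn":[0,0,0]}]'
python3 - <<'E'
from H import *
plan(.4377,-.4126,.26,-.2+np.pi/2)
E
```

```text
time: 9.88
ee_pos: [0.4554, 0.1149, 0.1505]
orientation: [0.124, 0.992, -0.0, -0.002]
wrist_force: [0.9, 0.5, -1.8]
grip_width: 0.0258
t 9.88 p [0.4554 0.1149 0.1505] f [ 0.9  0.5 -1.8] w 0.0258 q6 0.5
offset [-0.1124, -0.5157, -0.1096] turn [np.float64(-0.001), np.float64(-0.005), np.float64(-0.049)] q6end -0.56 rows 8.6
offset [-0.1124, -0.5157, -0.1096] turn [np.float64(-0.007), np.float64(0.001), np.float64(3.092)] q6end 2.59 rows 16.5
```

```bash
python3 -m jog '[{"claw":0,"offset":[0,0,-0.05],"turn":[0,0,0]},{"claw":0,"offset":[-0.02,-0.09,-0.08],"turn":[0,0,0]},{"claw":0,"offset":[-0.112,-0.516,-0.115],"turn":[0,0,-0.05]},{"claw":0,"offset":[-0.112,-0.516,-0.115],"turn":[0,0,-0.05]},{"claw":0,"offset":[-0.112,-0.516,-0.115],"turn":[0,0,-0.05]},{"claw":0,"offset":[-0.112,-0.516,-0.115],"turn":[0,0,-0.05]},{"claw":0,"offset":[-0.112,-0.516,-0.115],"turn":[0,0,-0.05]},{"claw":0,"offset":[-0.112,-0.516,-0.115],"turn":[0,0,-0.05]}]'
python3 -m jog '[{"claw":0,"offset":[0,0,0],"turn":[0,0,0]},{"claw":0,"offset":[0,0,0],"turn":[0,0,0]}]'
python3 - <<'E'
from H import *
plan(.4377,-.4126,.26,-.2+np.pi/2)
E
```

```text
time: 10.88
ee_pos: [0.4411, -0.3193, 0.2564]
orientation: [0.1, 0.995, 0.0, -0.0]
wrist_force: [0.7, -0.3, -1.1]
grip_width: 0.0259
time: 11.12
ee_pos: [0.4413, -0.3172, 0.2556]
orientation: [0.1, 0.995, 0.001, -0.001]
wrist_force: [0.4, 0.3, -0.5]
grip_width: 0.0262
t 11.12 p [ 0.4413 -0.3172  0.2556] f [ 0.4  0.3 -0.5] w 0.0262 q6 -0.42
offset [-0.0154, -0.0942, -0.0046] turn [np.float64(0.002), np.float64(-0.002), np.float64(-0.0)] q6end -0.56 rows 1.5
offset [-0.0154, -0.0942, -0.0046] turn [np.float64(-0.003), np.float64(-0.003), np.float64(3.141)] q6end 2.59 rows 16.8
```

```bash
python3 -m jog '[{"claw":0,"offset":[-0.015,-0.094,0.02],"turn":[0,0,0]},{"claw":0,"offset":[-0.015,-0.094,0.05],"turn":[0,0,0]},{"claw":0,"offset":[-0.015,-0.094,0.072],"turn":[0,0,0]},{"claw":0,"offset":[-0.015,-0.094,0.072],"turn":[0,0,0]}]'
python3 - <<'E'
from H import *
s=env.snapshot("wrist"); cv2.imwrite("pics/w6.png",s["pixels"])
plan(.4377,-.4126,.162,-.2+np.pi/2)
E
```

```text
time: 11.62
ee_pos: [0.4372, -0.4101, 0.1819]
orientation: [0.099, 0.995, 0.002, -0.002]
wrist_force: [-0.5, -0.1, -1.2]
grip_width: 0.0263
t 11.68 p [ 0.4378 -0.4106  0.1836] f [-0.1 -0.6 -0.7] w 0.0262 q6 -0.56
offset [-0.0003, -0.0021, 0.0216] turn [np.float64(0.002), np.float64(-0.003), np.float64(0.003)] q6end -0.56 rows 0.3
offset [-0.0003, -0.0021, 0.0216] turn [np.float64(0.004), np.float64(0.003), np.float64(3.144)] q6end 2.59 rows 16.8
```

View pics/w6.png

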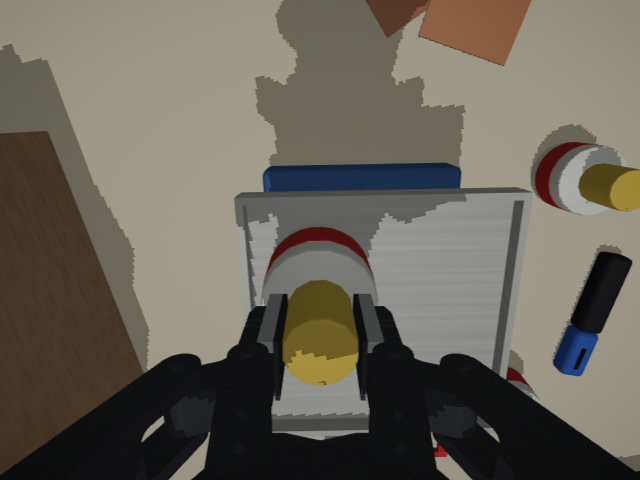

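Run:
```python
from H import *
s=env.snapshot("wrist")
c0=ray(s,(236,196),.132);c1=ray(s,(531,189),.132);print(c0,c1,np.linalg.norm(c1-c0),np.arctan2(*(c1-c0)[[1,0]])-np.pi/2)
a=np.arctan2(*(c1-c0)[[1,0]])-np.pi/2; print("centre",(c0+c1)[:2]/2+.075*np.array([np.cos(a),np.sin(a)]))
```

```text
[ 0.39151754 -0.44545357  0.132     ] [ 0.41707916 -0.29965978  0.132     ] 0.1480176547594026 -0.17356317424087608
centre [ 0.47817153 -0.38550865]
```

```bash
python3 -m jog '[{"claw":0,"offset":[0,-0.002,0.006],"turn":[0,0,0]},{"claw":0,"offset":[0,-0.002,0.012],"turn":[0,0,0]},{"claw":0,"offset":[0,-0.002,0.016],"turn":[0,0,0]},{"claw":0,"offset":[0,-0.002,0.019],"turn":[0,0,0]},{"claw":0,"offset":[0,-0.002,0.022],"turn":[0,0,0]},{"claw":0,"offset":[0,-0.002,0.022],"turn":[0,0,0]},{"claw":0,"offset":[0,-0.002,0.022],"turn":[0,0,0]}]'
python3 -m jog '[{"claw":0.12,"offset":[0,0,0],"turn":[0,0,0]},{"claw":0.3,"offset":[0,0,0],"turn":[0,0,0]},{"claw":0.45,"offset":[0,0,0],"turn":[0,0,0]},{"claw":0.45,"offset":[0,0,0],"turn":[0,0,0]},{"claw":0.45,"offset":[0,0,0],"turn":[0,0,0]},{"claw":0.45,"offset":[0,0,-0.05],"turn":[0,0,0]},{"claw":0.45,"offset":[0,0,-0.1],"turn":[0,0,0]},{"claw":0.45,"offset":[0,0,-0.1],"turn":[0,0,0]}]'
cat >> H.py <<'E'
def look(n,wr=False):
    A=env.snapshot("scene");B=env.snapshot("side");bottles(A,B)
    cv2.imwrite(f"pics/A{n}.png",A["pixels"]);cv2.imwrite(f"pics/z{n}.png",cv2.resize(A["pixels"][250:420,80:290],None,fx=3.5,fy=3.5,interpolation=cv2.INTER_CUBIC)); cv2.imwrite(f"pics/B{n}.png",B["pixels"])
    return A,B
S=(.479,-.3853); SA=-.2
def zcard(A,u,v,dx=.094):
    uv=(80+u/3.5,250+v/3.5)
    n=np.array([np.cos(SA),np.sin(SA),0]); o=-A["R"].T@A["t"]; d=A["R"].T@np.linalg.solve(A["camera_matrix"],[*uv,1.])
    c=np.array([*S,0])+n*dx; X=o+d*(n@(c-o))/(n@d); return X[2]
E
python3 - <<'E'
from H import *
look(7)
plan(.4446,-.2073,.12,-.2+np.pi/2)
E
```

```text
time: 12.6
ee_pos: [0.4374, -0.4141, 0.1617]
orientation: [0.099, 0.995, 0.001, -0.001]
wrist_force: [1.4, 1.0, 0.6]
grip_width: 0.0261
time: 13.6
ee_pos: [0.4385, -0.4154, 0.2663]
orientation: [0.099, 0.995, -0.002, 0.002]
wrist_force: [0.3, -1.0, -0.2]
grip_width: 0.0382
[402. 217.] 119 [0.6326 0.283 ] [237. 365.] 263 [0.635  0.2782] [0.6342 0.2794 0.0634]
[368. 225.] 123 [0.5817 0.1908] [282. 331.] 235 [0.584  0.1853] [0.5835 0.187  0.0637]
[282. 240.] 138 [0.4463 0.0045] [374. 275.] 192 [4.492e-01 4.000e-04] [0.4488 0.0021 0.0633]
[218. 283.] 186 [ 0.4431 -0.2058] [398. 210.] 158 [ 0.4445 -0.2096] [ 0.4445 -0.2072  0.0629]
[118. 295.] 345 [ 0.3028 -0.3593] [398. 210.] 158 [ 0.4445 -0.2096] [ 0.3989 -0.3291  0.0361]
[263. 343.] 257 [ 0.6409 -0.2742] [326. 176.] 133 [ 0.6418 -0.2773] [ 0.6415 -0.2753  0.0625]
t 13.7 p [ 0.4376 -0.4145  0.2619] f [ 0.6  0.8 -1.1] w 0.0387 q6 -0.56
offset [0.034, 0.2044, 0.142] turn [np.float64(0.0), np.float64(-0.001), np.float64(0.001)] q6end -0.24 rows 4.0
offset [0.034, 0.2044, 0.142] turn [np.float64(0.001), np.float64(0.001), np.float64(3.142)] q6end 2.91 rows 16.8
```

View pics/z7.png

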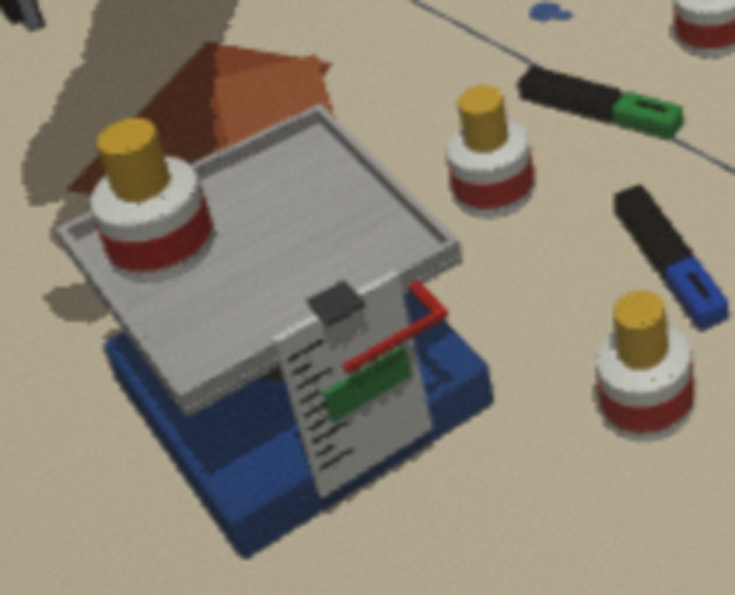

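```bash
python3 -m jog '[{"claw":0.5,"offset":[0.034,0.204,0],"turn":[0,0,0]},{"claw":0.55,"offset":[0.034,0.204,0.05],"turn":[0,0,0]},{"claw":0.55,"offset":[0.034,0.204,0.1],"turn":[0,0,0]},{"claw":0.55,"offset":[0.034,0.204,0.142],"turn":[0,0,0]},{"claw":0.55,"offset":[0.034,0.204,0.142],"turn":[0,0,0]},{"claw":0.55,"offset":[0.034,0.204,0.142],"turn":[0,0,0]},{"claw":0.55,"offset":[0.034,0.204,0.142],"turn":[0,0,0]}]'
python3 - <<'E'
from H import *
s=env.snapshot("wrist"); cv2.imwrite("pics/w8.png",s["pixels"])
plan(.4446,-.2073,.05,-.2+np.pi/2)
E
```

```text
time: 14.58
ee_pos: [0.4445, -0.2079, 0.1204]
orientation: [0.099, 0.995, 0.0, -0.001]
wrist_force: [-0.2, 0.2, -0.2]
grip_width: 0.0472
t 14.62 p [ 0.4449 -0.2082  0.1209] f [-0.   0.6  0.6] w 0.0469 q6 -0.24
offset [0.0005, 0.0008, 0.0709] turn [np.float64(0.001), np.float64(-0.0), np.float64(0.0)] q6end -0.24 rows 1.1
offset [0.0005, 0.0008, 0.0709] turn [np.float64(0.0), np.float64(0.001), np.float64(3.142)] q6end 2.91 rows 16.8
```

View pics/w8.png

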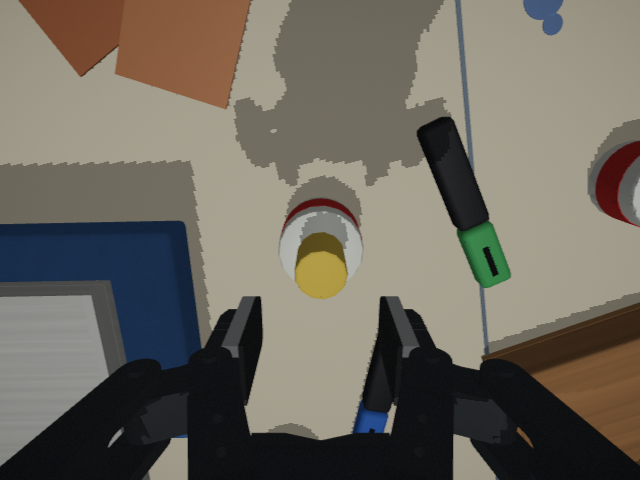

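```bash
python3 -m jog '[{"claw":0.55,"offset":[0,0.001,0.04],"turn":[0,0,0]},{"claw":0.55,"offset":[0,0.001,0.07],"turn":[0,0,0]},{"claw":0.55,"offset":[0,0.001,0.07],"turn":[0,0,0]},{"claw":0,"offset":[0,0.001,0.07],"turn":[0,0,0]},{"claw":0,"offset":[0,0.001,0.07],"turn":[0,0,0]},{"claw":0,"offset":[0,0.001,0.07],"turn":[0,0,0]},{"claw":0,"offset":[0,0.001,0.02],"turn":[0,0,0]},{"claw":0,"offset":[0,0.001,-0.04],"turn":[0,0,0]}]'
python3 - <<'E'
from H import *
plan(.520,-.358,.265,-.2+np.pi/2)
E
```

```text
time: 15.62
ee_pos: [0.4436, -0.2059, 0.1605]
orientation: [0.099, 0.995, 0.001, -0.002]
wrist_force: [1.7, -0.3, -1.5]
grip_width: 0.0262
t 15.62 p [ 0.4436 -0.2059  0.1605] f [ 1.7 -0.3 -1.5] w 0.0262 q6 -0.24
offset [-0.1045, -0.1338, -0.1051] turn [np.float64(0.002), np.float64(-0.004), np.float64(0.001)] q6end -0.4 rows 3.2
offset [-0.1045, -0.1338, -0.1051] turn [np.float64(0.006), np.float64(0.003), np.float64(3.143)] q6end 2.74 rows 16.8
```

```bash
python3 -m jog '[{"claw":0,"offset":[0,0,-0.06],"turn":[0,0,0]},{"claw":0,"offset":[0,0,-0.105],"turn":[0,0,0]},{"claw":0,"offset":[-0.105,-0.134,-0.105],"turn":[0,0,0]},{"claw":0,"offset":[-0.105,-0.134,-0.105],"turn":[0,0,0]},{"claw":0,"offset":[-0.105,-0.134,-0.105],"turn":[0,0,0]},{"claw":0,"offset":[-0.105,-0.134,-0.07],"turn":[0,0,0]},{"claw":0,"offset":[-0.105,-0.134,-0.025],"turn":[0,0,0]},{"claw":0,"offset":[-0.105,-0.134,-0.015],"turn":[0,0,0]}]'
python3 - <<'E'
from H import *
s=env.snapshot("wrist"); cv2.imwrite("pics/w9.png",s["pixels"])
plan(.520,-.358,.147,-.2+np.pi/2)
E
```

```text
time: 16.62
ee_pos: [0.5194, -0.3575, 0.1714]
orientation: [0.099, 0.995, 0.002, -0.003]
wrist_force: [-0.3, 0.5, -1.6]
grip_width: 0.0265
t 16.68 p [ 0.5198 -0.3577  0.1721] f [-0.3  0.5 -3.9] w 0.0263 q6 -0.4
offset [-0.0004, -0.0004, 0.0251] turn [np.float64(0.003), np.float64(-0.006), np.float64(0.001)] q6end -0.4 rows 0.4
offset [-0.0004, -0.0004, 0.0251] turn [np.float64(0.009), np.float64(0.005), np.float64(3.143)] q6end 2.74 rows 16.8
```

View pics/w9.png

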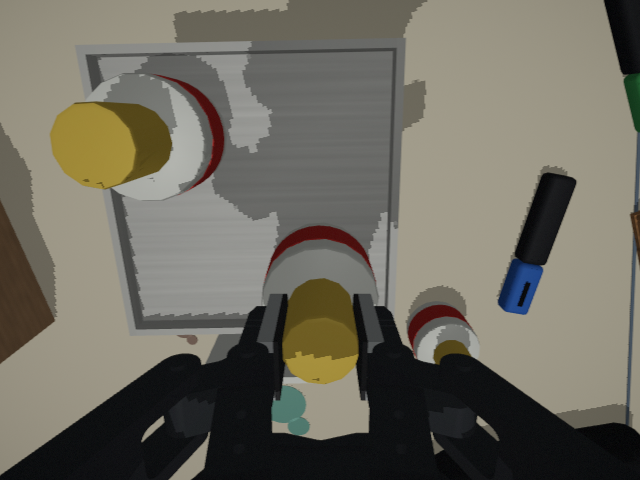

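```bash
python3 -m jog '[{"claw":0,"offset":[0,0,0.006],"turn":[0,0,0]},{"claw":0,"offset":[0,0,0.011],"turn":[0,0,0]},{"claw":0,"offset":[0,0,0.015],"turn":[0,0,0]},{"claw":0,"offset":[0,0,0.019],"turn":[0,0,0]},{"claw":0,"offset":[0,0,0.022],"turn":[0,0,0]},{"claw":0,"offset":[0,0,0.025],"turn":[0,0,0]},{"claw":0,"offset":[0,0,0.025],"turn":[0,0,0]}]'
python3 -m jog '[{"claw":0.12,"offset":[0,0,0],"turn":[0,0,0]},{"claw":0.3,"offset":[0,0,0],"turn":[0,0,0]},{"claw":0.45,"offset":[0,0,0],"turn":[0,0,0]},{"claw":0.45,"offset":[0,0,0],"turn":[0,0,0]},{"claw":0.45,"offset":[0,0,-0.05],"turn":[0,0,0]},{"claw":0.45,"offset":[0,0,-0.1],"turn":[0,0,0]},{"claw":0.45,"offset":[0,0,-0.1],"turn":[0,0,0]},{"claw":0.45,"offset":[0,0,-0.1],"turn":[0,0,0]}]'
python3 -m jog '[{"claw":0.45,"offset":[0,0.06,-0.02],"turn":[0,0,0]},{"claw":0.45,"offset":[0,0.12,-0.02],"turn":[0,0,0]},{"claw":0.45,"offset":[0,0.15,-0.02],"turn":[0,0,0]},{"claw":0.45,"offset":[0,0.15,-0.02],"turn":[0,0,0]}]'
python3 - <<'E'
from H import *
A,B=look(10)
E
```

```text
time: 17.55
ee_pos: [0.521, -0.3586, 0.1495]
orientation: [0.099, 0.995, 0.001, -0.001]
wrist_force: [0.9, -0.6, -0.1]
grip_width: 0.0265
time: 18.55
ee_pos: [0.521, -0.3587, 0.2492]
orientation: [0.099, 0.995, 0.001, -0.001]
wrist_force: [0.5, -0.0, -0.8]
grip_width: 0.0387
time: 19.05
ee_pos: [0.5505, -0.2094, 0.2682]
orientation: [0.098, 0.995, 0.001, -0.002]
wrist_force: [-0.7, -0.8, -0.1]
grip_width: 0.0384
[402. 217.] 119 [0.6328 0.2829] [237. 365.] 261 [0.6351 0.2781] [0.6343 0.2793 0.0634]
[368. 226.] 126 [0.5822 0.1899] [282. 331.] 234 [0.5841 0.1853] [0.5836 0.1867 0.0633]
[282. 240.] 139 [0.4465 0.0043] [374. 275.] 193 [0.4491 0.0005] [0.4488 0.0021 0.0631]
[120. 301.] 329 [ 0.3227 -0.3677] [422. 127.] 174 [ 0.4492 -0.5634] [ 0.4368 -0.415   0.1586]
[176. 303.] 311 [ 0.4215 -0.3015] [326. 176.] 133 [ 0.6419 -0.277 ] [ 0.5784 -0.3041  0.1082]
[263. 343.] 259 [ 0.6409 -0.2741] [326. 176.] 133 [ 0.6419 -0.277 ] [ 0.6415 -0.2751  0.0625]
```

View pics/z10.png

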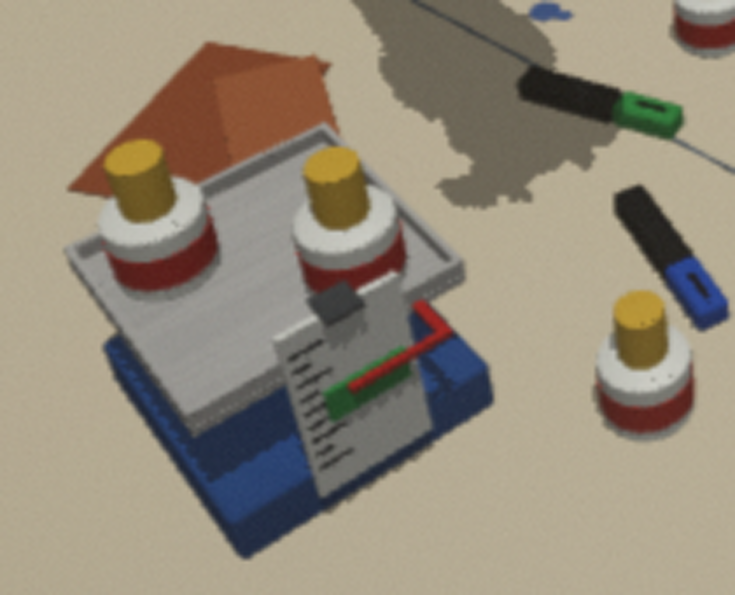

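Run:
```python
from H import *
st=env.read_state(); s=env.snapshot("wrist")
M=Ro.from_quat(st["orientation"]).as_matrix(); p=st["ee_pos"]
# cam: Xc=R X+t ; tool: X=M y+p -> Xc=(R M) y + (R p + t)
Rc=s["R"]@M; tc=s["R"]@p+s["t"]
n=np.array([np.cos(SA),np.sin(SA),0])
def at(q,p,uv,z):
    M=Ro.from_quat(q).as_matrix(); R=Rc@M.T; t=tc-R@np.array(p); return ray(dict(R=R,t=t,camera_matrix=s["camera_matrix"]),uv,z)
def loc(X): d=X-[*S,0]; return (d@n).round(4),(d@[-n[1],n[0],0]).round(4)
for uv in [(300,51),(330,59),(360,69),(292,95)]: print("w1 bar",loc(at([.9987,.052,0,0],[.4728,-.3814,.2399],uv,.112)))
for uv in [(322,78),(424,104)]: print("w1 card top",loc(at([.9987,.052,0,0],[.4728,-.3814,.2399],uv,.143)))
for uv in [(290,6),(340,20),(385,34)]: print("w2 bar",loc(at([.998,.059,0,0],[.4742,-.3836,.1256],uv,.112)))
for uv in [(313,28),(510,93)]: print("w2 card top",loc(at([.998,.059,0,0],[.4742,-.3836,.1256],uv,.143)))
import cv2
for nm,uvs in [("A0 marker",(343,352)),("A7 one",(346,369)),("A10 two",(353,387))]:
    print(nm,[round(zcard(env.snapshot("scene"),*uvs,dx=d),4) for d in (.094,.1,.105)])
A=env.snapshot("scene")
print("band", [round(zcard(A,*u,dx=.0935),4) for u in [(327,393),(333,420),(405,348),(411,376)]])
```

```text
w1 bar (np.float64(0.0989), np.float64(0.0501))
w1 bar (np.float64(0.1001), np.float64(0.0307))
w1 bar (np.float64(0.1003), np.float64(0.0107))
w1 bar (np.float64(0.0724), np.float64(0.0477))
w1 card top (np.float64(0.0857), np.float64(0.0316))
w1 card top (np.float64(0.09), np.float64(-0.0288))
w2 bar (np.float64(0.0997), np.float64(0.0475))
w2 bar (np.float64(0.101), np.float64(0.0294))
w2 bar (np.float64(0.1019), np.float64(0.0127))
w2 card top (np.float64(0.0904), np.float64(0.0355))
w2 card top (np.float64(0.0923), np.float64(-0.0258))
A0 marker [np.float64(0.1106), np.float64(0.1171), np.float64(0.1225)]
A7 one [np.float64(0.0989), np.float64(0.1055), np.float64(0.111)]
A10 two [np.float64(0.0849), np.float64(0.0916), np.float64(0.0972)]
band [np.float64(0.09), np.float64(0.0704), np.float64(0.0905), np.float64(0.0697)]
```

Run:
```python
import cv2,numpy as np
ims=[cv2.imread(f"pics/{f}.png")[310:400,150:220] for f in ["scene0","A4","A7","A10"]]
cv2.imwrite("pics/cmp.png",cv2.resize(np.hstack(ims),None,fx=2.8,fy=2.8*2.3/2.3,interpolation=cv2.INTER_CUBIC))
```

```text
(no output)
```

View pics/cmp.png

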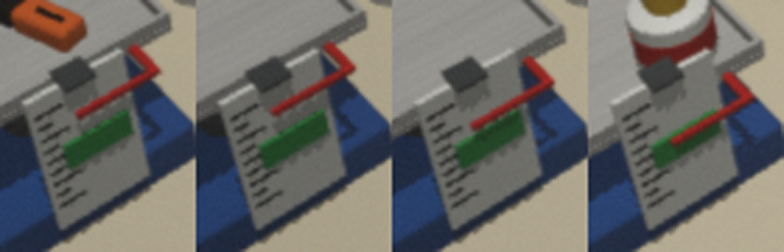

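Run:
```python
import cv2
b=cv2.imread("pics/side0.png")[110:210,340:450]; w=cv2.imread("pics/w1.png")[30:150,240:480]
cv2.imwrite("pics/b0.png",cv2.resize(b,None,fx=6,fy=6,interpolation=cv2.INTER_CUBIC)); cv2.imwrite("pics/w1z.png",cv2.resize(w,None,fx=3,fy=3,interpolation=cv2.INTER_CUBIC))
```

```text
(no output)
```

View pics/b0.png

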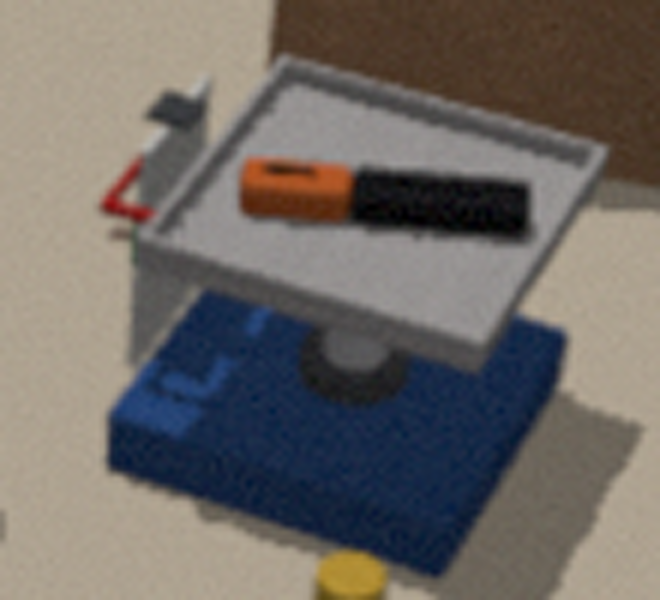

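View pics/w1z.png

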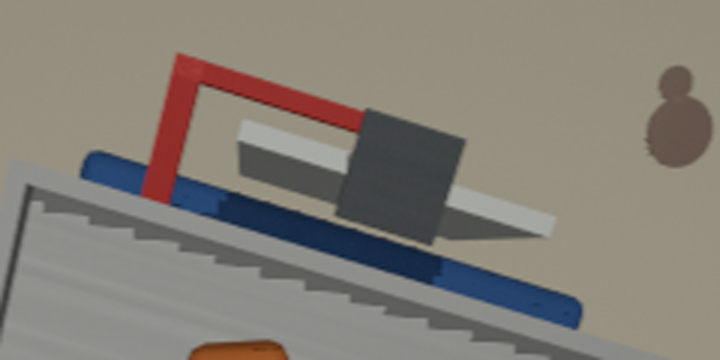

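Run:
```python
from H import *
st=env.read_state(); s=env.snapshot("wrist"); A=env.snapshot("scene");B=env.snapshot("side")
M=Ro.from_quat(st["orientation"]).as_matrix(); p=st["ee_pos"]
Rc=s["R"]@M; tc=s["R"]@p+s["t"]
q=[.9987,.052,0,0];M1=Ro.from_quat(q).as_matrix(); R=Rc@M1.T; W=dict(R=R,t=tc-R@np.array([.4728,-.3814,.2399]),camera_matrix=s["camera_matrix"])
n=np.array([np.cos(SA),np.sin(SA),0])
def loc(X): d=X-[*S,0]; return (d@n).round(4),(d@[-n[1],n[0],0]).round(4),X[2].round(4)
e=[(A,(205.1,335.7)),(B,(358.3,144.2)),(W,(303.3,53.3))]
for k in (e,e[:2],e[::2],e[1:]): X=tri(k); print("elbow",loc(X),[ (proj(s,X)[0]-u).round(1) for s,u in k])
for u,w in [((402,270),(243,120)),((275,338),(556,215))]:
    X=tri([(A,(80+u[0]/3.5,250+u[1]/3.5)),(W,(240+w[0]/3,30+w[1]/3))]); print("card",loc(X))
```

```text
elbow (np.float64(0.0974), np.float64(0.0483), np.float64(0.1157)) [array([-1.1, -0.2]), array([-0.6,  0.2]), array([-1.4,  0.2])]
elbow (np.float64(0.0971), np.float64(0.0487), np.float64(0.1158)) [array([-1. , -0.4]), array([-0.5,  0.3])]
elbow (np.float64(0.0981), np.float64(0.0489), np.float64(0.1149)) [array([-0.5,  0.2]), array([-1.9, -1.1])]
elbow (np.float64(0.097), np.float64(0.0472), np.float64(0.1158)) [array([-0.2, -0. ]), array([0. , 1.4])]
card (np.float64(0.0905), np.float64(0.0361), np.float64(0.1384))
card (np.float64(0.0921), np.float64(-0.0289), np.float64(0.14))
```

Run:
```python
from H import *
st=env.read_state(); s=env.snapshot("wrist")
M=Ro.from_quat(st["orientation"]).as_matrix(); p=st["ee_pos"]
print("cam in tool",M.T@(-s["R"].T@s["t"]-p),"fwd",M.T@s["R"][2], "toolx world",M[:,0])
plan(.56,-.402,.27,-.2+np.pi/2)
print(st["joint_positions"].round(2))
```

```text
cam in tool [ 0.0788841  -0.00115637 -0.14157822] fwd [-3.07481074e-01 -1.14368289e-05  9.51554197e-01] toolx world [-0.98024994  0.19775701  0.00149311]
t 19.9 p [ 0.5507 -0.2117  0.2698] f [ 0.  -0.5  0.5] w 0.0382 q6 -0.17
offset [-0.0467, -0.1847, -0.0005] turn [np.float64(0.001), np.float64(-0.001), np.float64(0.001)] q6end -0.42 rows 3.0
offset [-0.0467, -0.1847, -0.0005] turn [np.float64(0.002), np.float64(0.002), np.float64(3.143)] q6end 2.72 rows 16.8
[-0.37  0.26  0.21  1.52  0.   -0.17]
```

```bash
python3 -m jog '[{"claw":0.55,"offset":[-0.1,-0.045,0.05],"turn":[0,0,0]},{"claw":0.55,"offset":[-0.101,-0.044,0.1],"turn":[0,0,0]},{"claw":0.55,"offset":[-0.101,-0.044,0.145],"turn":[0,0,0]},{"claw":0.55,"offset":[-0.101,-0.044,0.15],"turn":[0,0,0]},{"claw":0.55,"offset":[-0.101,-0.044,0.15],"turn":[0,0,0]}]'
python3 - <<'E'
from H import *
s=env.snapshot("wrist"); cv2.imwrite("pics/w11.png",s["pixels"])
plan(.6415,-.2752,.05,-.2+np.pi/2)
E
```

```text
time: 20.52
ee_pos: [0.6404, -0.2742, 0.1199]
orientation: [0.099, 0.995, 0.001, -0.001]
wrist_force: [0.7, -0.7, 0.5]
grip_width: 0.0471
t 20.57 p [ 0.6412 -0.2745  0.1219] f [-0.2  0.2  1.7] w 0.047 q6 -0.21
offset [-0.0004, -0.0007, 0.0719] turn [np.float64(0.001), np.float64(0.0), np.float64(0.001)] q6end -0.21 rows 1.2
offset [-0.0004, -0.0007, 0.0719] turn [np.float64(-0.001), np.float64(0.001), np.float64(3.143)] q6end 2.94 rows 16.8
```

View pics/w11.png

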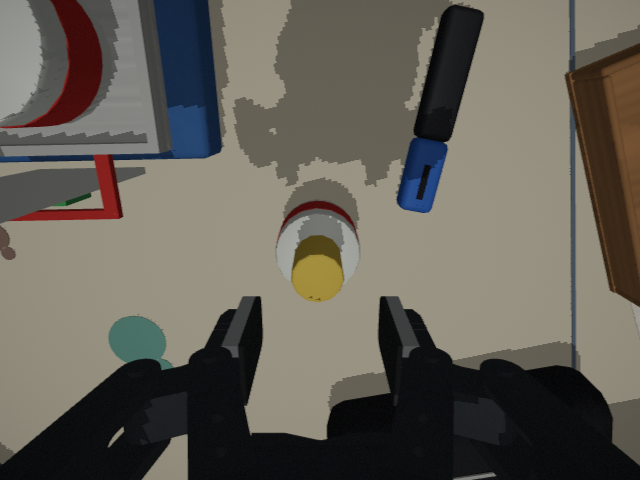

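```bash
python3 -m jog '[{"claw":0.55,"offset":[0,-0.001,0.04],"turn":[0,0,0]},{"claw":0.55,"offset":[0,-0.001,0.071],"turn":[0,0,0]},{"claw":0.55,"offset":[0,-0.001,0.071],"turn":[0,0,0]},{"claw":0,"offset":[0,-0.001,0.071],"turn":[0,0,0]},{"claw":0,"offset":[0,-0.001,0.071],"turn":[0,0,0]},{"claw":0,"offset":[0,-0.001,0.071],"turn":[0,0,0]},{"claw":0,"offset":[0,-0.001,0.02],"turn":[0,0,0]},{"claw":0,"offset":[0,-0.001,-0.04],"turn":[0,0,0]}]'
python3 - <<'E'
from H import *
plan(.506,-.4266,.265,-.2+np.pi/2)
E
```

```text
time: 21.58
ee_pos: [0.6402, -0.2753, 0.161]
orientation: [0.099, 0.995, 0.001, -0.001]
wrist_force: [0.8, -0.6, -1.5]
grip_width: 0.0263
t 21.57 p [ 0.6402 -0.2753  0.161 ] f [ 0.8 -0.6 -1.5] w 0.0263 q6 -0.21
offset [0.1019, -0.1747, -0.104] turn [np.float64(0.001), np.float64(-0.003), np.float64(0.001)] q6end -0.5 rows 3.6
offset [0.1019, -0.1747, -0.104] turn [np.float64(0.004), np.float64(0.002), np.float64(3.143)] q6end 2.64 rows 16.8
```

```bash
python3 -m jog '[{"claw":0,"offset":[0,0,-0.06],"turn":[0,0,0]},{"claw":0,"offset":[0,0,-0.104],"turn":[0,0,0]},{"claw":0,"offset":[0.102,-0.175,-0.104],"turn":[0,0,0]},{"claw":0,"offset":[0.102,-0.175,-0.104],"turn":[0,0,0]},{"claw":0,"offset":[0.102,-0.175,-0.104],"turn":[0,0,0]},{"claw":0,"offset":[0.102,-0.175,-0.104],"turn":[0,0,0]},{"claw":0,"offset":[0.102,-0.175,-0.05],"turn":[0,0,0]},{"claw":0,"offset":[0.102,-0.175,-0.005],"turn":[0,0,0]}]'
python3 - <<'E'
from H import *
s=env.snapshot("wrist"); cv2.imwrite("pics/w12.png",s["pixels"])
plan(.506,-.4266,.134,-.2+np.pi/2)
E
```

```text
time: 22.58
ee_pos: [0.5065, -0.427, 0.1645]
orientation: [0.099, 0.995, 0.0, 0.0]
wrist_force: [0.1, 0.5, -2.3]
grip_width: 0.026
t 22.62 p [ 0.5042 -0.4247  0.1568] f [-3.3  1.4 -6.9] w 0.0263 q6 -0.5
offset [-0.0024, -0.0016, 0.0228] turn [np.float64(0.006), np.float64(-0.009), np.float64(0.001)] q6end -0.5 rows 0.4
offset [-0.0024, -0.0016, 0.0228] turn [np.float64(0.014), np.float64(0.009), np.float64(3.143)] q6end 2.64 rows 16.8
```

View pics/w12.png

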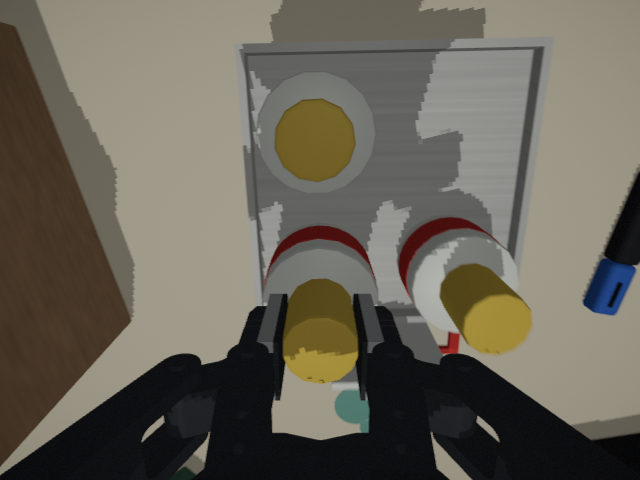

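```bash
python3 -m jog '[{"claw":0,"offset":[0,0,0.005],"turn":[0,0,0]},{"claw":0,"offset":[0,0,0.011],"turn":[0,0,0]},{"claw":0,"offset":[0,0,0.016],"turn":[0,0,0]},{"claw":0,"offset":[0,0,0.021],"turn":[0,0,0]},{"claw":0,"offset":[0,0,0.025],"turn":[0,0,0]},{"claw":0,"offset":[0,0,0.029],"turn":[0,0,0]},{"claw":0,"offset":[0,0,0.031],"turn":[0,0,0]},{"claw":0,"offset":[0,0,0.031],"turn":[0,0,0]}]'
python3 -m jog '[{"claw":0.12,"offset":[0,0,0],"turn":[0,0,0]},{"claw":0.3,"offset":[0,0,0],"turn":[0,0,0]},{"claw":0.4,"offset":[0,0,0],"turn":[0,0,0]},{"claw":0.4,"offset":[0,0,0],"turn":[0,0,0]},{"claw":0.4,"offset":[0,0,-0.05],"turn":[0,0,0]},{"claw":0.4,"offset":[0,0,-0.1],"turn":[0,0,0]},{"claw":0.4,"offset":[0,0,-0.14],"turn":[0,0,0]},{"claw":0.4,"offset":[0,0,-0.14],"turn":[0,0,0]}]'
python3 -m jog '[{"claw":0.4,"offset":[-0.03,0.06,0],"turn":[0,0,0]},{"claw":0.4,"offset":[-0.06,0.12,0],"turn":[0,0,0]},{"claw":0.4,"offset":[-0.09,0.18,0.03],"turn":[0,0,0]},{"claw":0.4,"offset":[-0.11,0.2,0.07],"turn":[0,0,0]},{"claw":0.4,"offset":[-0.11,0.2,0.09],"turn":[0,0,0]},{"claw":0.4,"offset":[-0.11,0.2,0.09],"turn":[0,0,0]}]'
python3 - <<'E'
from H import *
A,B=look(13); import pickle
s=env.snapshot("wrist"); cv2.imwrite("pics/w13.png",s["pixels"]); pickle.dump((A,B,s),open("d13.pkl","wb")); plan(.6,-.2,.2)
E
```

```text
time: 23.62
ee_pos: [0.5062, -0.427, 0.1335]
orientation: [0.099, 0.995, 0.001, -0.001]
wrist_force: [0.5, -0.2, 0.2]
grip_width: 0.0261
time: 24.62
ee_pos: [0.5071, -0.4278, 0.2776]
orientation: [0.099, 0.995, -0.001, 0.002]
wrist_force: [-0.4, -0.7, 0.2]
grip_width: 0.0342
time: 25.38
ee_pos: [0.6523, -0.2513, 0.1798]
orientation: [0.099, 0.995, 0.001, -0.004]
wrist_force: [-0.4, -0.3, -1.0]
grip_width: 0.0342
[402. 217.] 118 [0.6327 0.283 ] [237. 366.] 262 [0.635  0.2783] [0.6342 0.2795 0.0633]
[368. 226.] 124 [0.5819 0.1902] [282. 331.] 235 [0.584  0.1853] [0.5835 0.1868 0.0634]
[121. 306.] 323 [ 0.3402 -0.3747] [421. 132.] 171 [ 0.4474 -0.543 ] [ 0.437  -0.4151  0.1463]
[177. 308.] 297 [ 0.4369 -0.3103] [384. 139.] 144 [ 0.5402 -0.4753] [ 0.5201 -0.3581  0.1444]
[139. 327.] 341 [ 0.4202 -0.389 ] [384. 139.] 144 [ 0.5402 -0.4753] [ 0.5134 -0.4127  0.1221]
t 25.52 p [ 0.6534 -0.2533  0.1847] f [-1.7 -0.4  0.7] w 0.0337 q6 -0.17
offset [0.063, 0.0417, -0.0153] turn [np.float64(0.001), np.float64(-0.0), np.float64(0.0)] q6end -0.12 rows 1.2
```

View pics/z13.png

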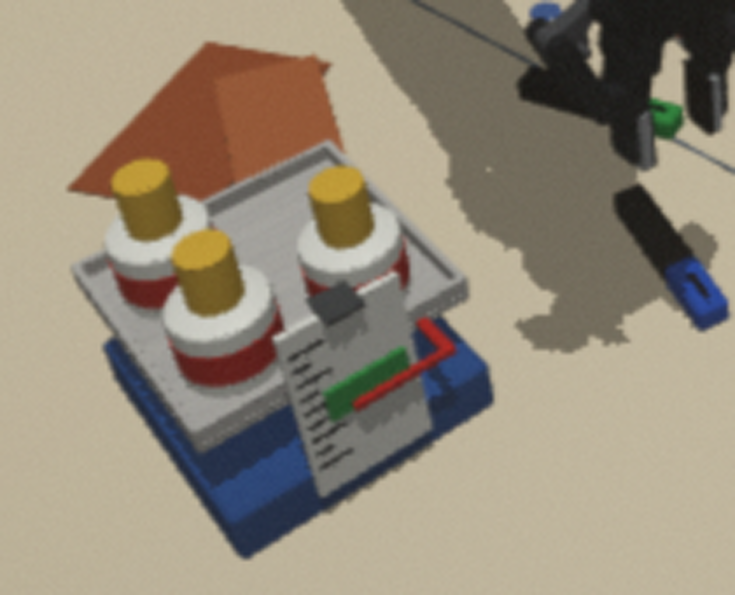

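View pics/w13.png

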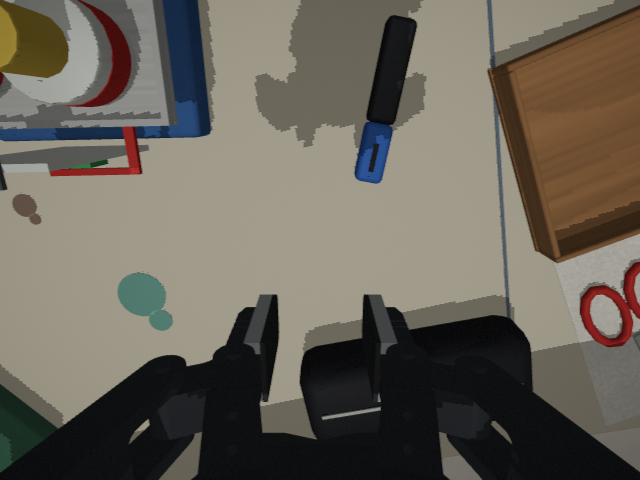

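```bash
python3 - <<'E'
from H import *
plan(.626,-.415,.2,-.2+np.pi/2)
E
python3 -m jog '[{"claw":0.4,"offset":[0,0,-0.03],"turn":[0,0,1.49]},{"claw":0.4,"offset":[0,0,-0.03],"turn":[0,0,1.49]},{"claw":0.4,"offset":[0,0,-0.03],"turn":[0,0,1.49]},{"claw":0.4,"offset":[0,0,-0.03],"turn":[0,0,1.49]},{"claw":0.4,"offset":[0,0,-0.03],"turn":[0,0,1.49]},{"claw":0.4,"offset":[0,0,-0.03],"turn":[0,0,1.49]},{"claw":0.4,"offset":[0,0,-0.03],"turn":[0,0,1.49]},{"claw":0.4,"offset":[0,0,-0.03],"turn":[0,0,1.49]}]'
python3 - <<'E'
from H import *
plan(.626,-.415,.18,-.2+np.pi/2)
E
```

```text
t 25.52 p [ 0.6534 -0.2533  0.1847] f [-1.7 -0.4  0.7] w 0.0337 q6 -0.17
offset [-0.0052, -0.1639, -0.0154] turn [np.float64(0.001), np.float64(-0.0), np.float64(0.0)] q6end -0.39 rows 2.6
offset [-0.0052, -0.1639, -0.0154] turn [np.float64(0.001), np.float64(0.001), np.float64(3.142)] q6end 2.76 rows 16.8
time: 26.52
ee_pos: [0.6536, -0.2539, 0.2157]
orientation: [0.75, 0.661, 0.001, 0.0]
wrist_force: [-1.0, -0.3, -0.8]
grip_width: 0.0343
t 26.52 p [ 0.6536 -0.2539  0.2157] f [-1.  -0.3 -0.8] w 0.0343 q6 1.33
offset [-0.1633, -0.0072, 0.0356] turn [np.float64(0.002), np.float64(0.001), np.float64(-1.496)] q6end -0.39 rows 8.0
offset [-0.1633, -0.0072, 0.0356] turn [np.float64(0.001), np.float64(-0.002), np.float64(1.645)] q6end 2.76 rows 8.8
```

```bash
python3 -m jog '[{"claw":0.4,"offset":[-0.163,-0.007,0.035],"turn":[0,0,1.64]},{"claw":0.4,"offset":[-0.163,-0.007,0.035],"turn":[0,0,1.64]},{"claw":0.4,"offset":[-0.163,-0.007,0.035],"turn":[0,0,1.64]},{"claw":0.4,"offset":[-0.163,-0.007,0.035],"turn":[0,0,1.64]},{"claw":0.4,"offset":[-0.163,-0.007,0.035],"turn":[0,0,1.64]},{"claw":0.4,"offset":[-0.163,-0.007,0.035],"turn":[0,0,1.64]},{"claw":0.4,"offset":[-0.163,-0.007,0.035],"turn":[0,0,1.64]},{"claw":0.4,"offset":[-0.163,-0.007,0.035],"turn":[0,0,1.64]}]'
python3 - <<'E'
from H import *
import pickle
s=env.snapshot("wrist"); cv2.imwrite("pics/w14.png",s["pixels"]); pickle.dump(s,open("d14.pkl","wb")); plan(.626,-.415,.2,-.2+np.pi/2); print(env.read_state()["joint_positions"])
E
```

```text
time: 27.52
ee_pos: [0.6271, -0.415, 0.1805]
orientation: [1.0, -0.028, 0.001, 0.0]
wrist_force: [-0.4, -0.2, 1.4]
grip_width: 0.0341
t 27.57 p [ 0.6271 -0.415   0.1805] f [ 0.1  0.4 -0.3] w 0.034 q6 2.62
offset [-0.0011, 0.0001, -0.0195] turn [np.float64(0.002), np.float64(0.0), np.float64(-3.002)] q6end -0.39 rows 16.1
offset [-0.0011, 0.0001, -0.0195] turn [np.float64(0.0), np.float64(-0.001), np.float64(0.139)] q6end 2.76 rows 0.7
[-5.84737202e-01  5.88396795e-01  4.97883632e-01  1.47917246e+00
  4.40312520e-04  2.61752605e+00]
```

View pics/w14.png

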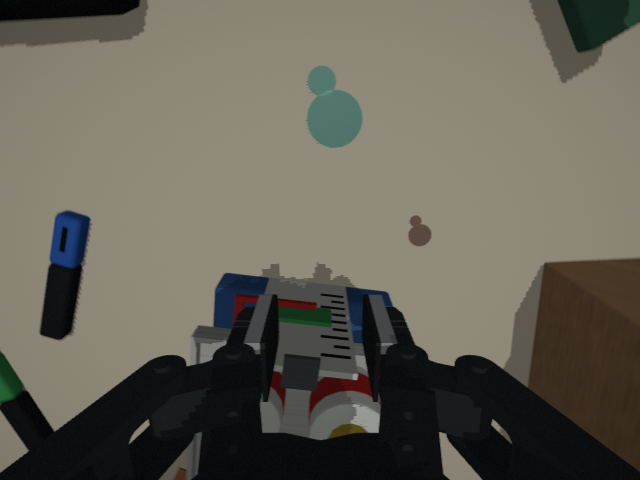

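```bash
python3 -m jog '[{"claw":1,"offset":[0.03,0,-0.02],"turn":[0,-0.18,0.13]},{"claw":1,"offset":[0.03,0,-0.02],"turn":[0,-0.35,0.13]},{"claw":1,"offset":[0.03,0,-0.02],"turn":[0,-0.35,0.13]},{"claw":1,"offset":[0.03,0,-0.02],"turn":[0,-0.35,0.13]},{"claw":1,"offset":[0.03,0,-0.02],"turn":[0,-0.35,0.13]}]'
python3 - <<'E'
from H import *
import pickle
s=env.snapshot("wrist"); cv2.imwrite("pics/w15.png",s["pixels"]); A=env.snapshot("scene"); pickle.dump((A,s),open("d15.pkl","wb")); print(env.read_state()["joint_positions"],-s["R"].T@s["t"])
E
```

```text
time: 28.2
ee_pos: [0.6296, -0.4008, 0.1687]
orientation: [0.983, -0.085, -0.161, 0.002]
wrist_force: [0.1, 0.1, 1.2]
grip_width: 0.0855
[-0.51433879  0.96443516  1.13335037  2.02103102 -0.13570804  2.82092719] [ 0.74746189 -0.41830478  0.27806655]
```

View pics/w15.png

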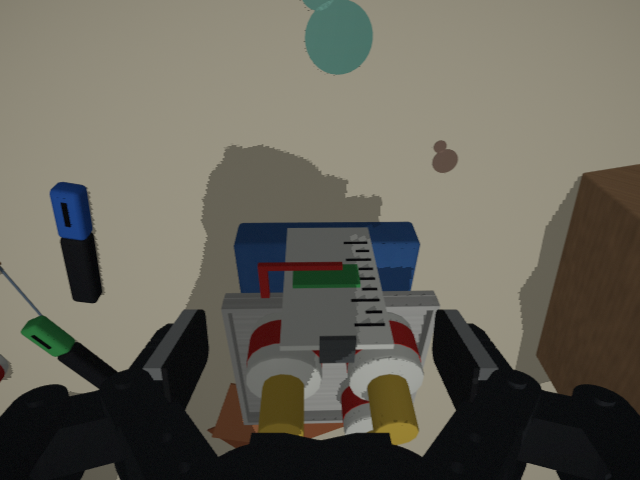

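```bash
python3 -m jog '[{"claw":1,"offset":[0,0,-0.03],"turn":[0,0.15,0]},{"claw":1,"offset":[0,0,-0.06],"turn":[0,0.3,0]}]'
python3 - <<'E'
from H import *
s=cv2.imread("pics/w15.png")
cv2.imwrite("pics/w15z.png",cv2.resize(s[215:370,215:445],None,fx=3.4,fy=3.4,interpolation=cv2.INTER_CUBIC))
E
```

```text
time: 28.55
ee_pos: [0.6485, -0.4031, 0.236]
orientation: [0.996, -0.084, -0.003, 0.018]
wrist_force: [1.0, -0.5, 2.0]
grip_width: 0.0857
```

View pics/w15z.png

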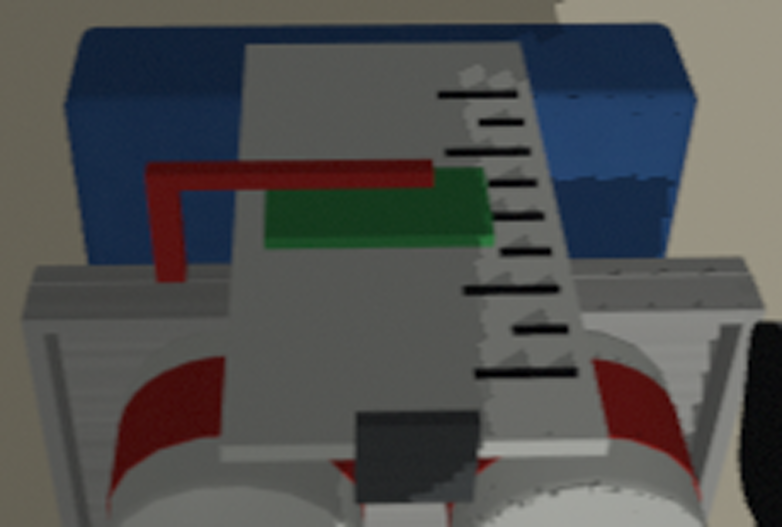

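Run:
```python
from H import *
import pickle
A,W=pickle.load(open("d15.pkl","rb"))
cv2.imwrite("pics/z15.png",cv2.resize(A["pixels"][320:400,150:225],None,fx=7,fy=7,interpolation=cv2.INTER_CUBIC))
n=np.array([np.cos(SA),np.sin(SA),0])
def loc(X): d=X-[*S,0]; return (d@n).round(4),(d@[-n[1],n[0],0]).round(4),X[2].round(4)
w=lambda u,v:(215+u/3.4,215+v/3.4); a=lambda u,v:(80+u/3.5,250+v/3.5)
def onp(s,uv,dx):
    o=-s["R"].T@s["t"]; d=s["R"].T@np.linalg.solve(s["camera_matrix"],[*uv,1.]); c=np.array([*S,0])+n*dx; return loc(o+d*(n@(c-o))/(n@d))
for nm,p in [("top",(410,441)),("bottom",(380,43)),("topL",(222,445)),("band lo",(460,168)),("band up",(380,237)),("tip",(433,174)),("tip lo",(433,160)),("tip up",(433,188)),("elbow",(165,174))]:
    print(nm,[onp(W,w(*p),dx) for dx in (.092,.095,.1)])
print("tip",loc(tri([(W,w(433,174)),(A,a(356,407))])),"elbow",loc(tri([(W,w(160,174)),(A,a(447,348))])))
for nm,pw,pa in [("card tl",(222,445),(402,270)),("card bl",(245,43),(432,432)),("band ur",(265,237),(405,348)),("band lr",(270,168),(411,376))]: print(nm,loc(tri([(W,w(*pw)),(A,a(*pa))])))
```

```text
top [(np.float64(0.092), np.float64(0.0019), np.float64(0.137)), (np.float64(0.095), np.float64(0.0022), np.float64(0.1394)), (np.float64(0.1), np.float64(0.0027), np.float64(0.1433))]
bottom [(np.float64(0.092), np.float64(0.0016), np.float64(0.0215)), (np.float64(0.095), np.float64(0.0019), np.float64(0.0258)), (np.float64(0.1), np.float64(0.0025), np.float64(0.033))]
topL [(np.float64(0.092), np.float64(0.0328), np.float64(0.1376)), (np.float64(0.095), np.float64(0.0326), np.float64(0.14)), (np.float64(0.1), np.float64(0.0323), np.float64(0.1439))]
band lo [(np.float64(0.092), np.float64(-0.013), np.float64(0.0669)), (np.float64(0.095), np.float64(-0.0125), np.float64(0.0705)), (np.float64(0.1), np.float64(-0.0115), np.float64(0.0765))]
band up [(np.float64(0.092), np.float64(0.0046), np.float64(0.0879)), (np.float64(0.095), np.float64(0.0049), np.float64(0.0911)), (np.float64(0.1), np.float64(0.0054), np.float64(0.0965))]
tip [(np.float64(0.092), np.float64(-0.0072), np.float64(0.0689)), (np.float64(0.095), np.float64(-0.0068), np.float64(0.0725)), (np.float64(0.1), np.float64(-0
[... 303 characters left out ...]
95), np.float64(-0.0064), np.float64(0.0768)), (np.float64(0.1), np.float64(-0.0056), np.float64(0.0825))]
elbow [(np.float64(0.092), np.float64(0.0479), np.float64(0.0693)), (np.float64(0.095), np.float64(0.0475), np.float64(0.0729)), (np.float64(0.1), np.float64(0.0467), np.float64(0.0787))]
tip (np.float64(0.1069), np.float64(-0.0049), np.float64(0.086)) elbow (np.float64(0.1072), np.float64(0.0463), np.float64(0.089))
card tl (np.float64(0.1028), np.float64(0.0331), np.float64(0.1484))
card bl (np.float64(0.0946), np.float64(0.0334), np.float64(0.0245))
band ur (np.float64(0.1031), np.float64(0.0267), np.float64(0.1006))
band lr (np.float64(0.104), np.float64(0.0261), np.float64(0.0816))
```

View pics/z15.png

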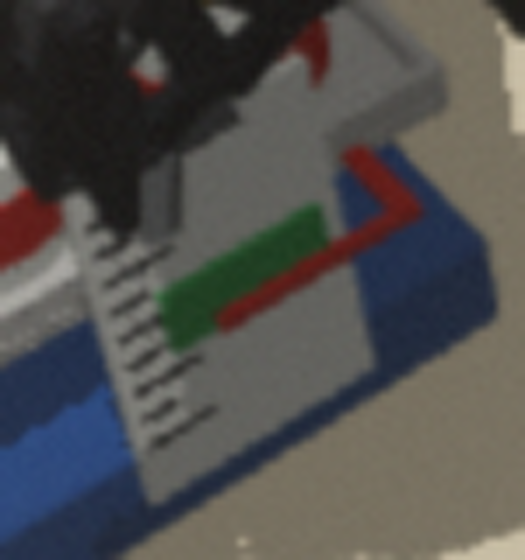

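```bash
cat >> H.py <<'E'
def mark(lbl,x,y):
    P=box(.12,.022,0,.018)
    for cams in (("scene",),("side",)):
        o=[]
        for c in cams:
            s=env.snapshot(c); r=env.trace(c,lbl)
            r=[a for a in r if 150<a["pixels"].sum()<1300]
            if r: o.append((s,r[0]["pixels"]))
        if not o: print(lbl,cams,"none"); continue
        b=min((fitmask(P,o,[x,y,a]) for a in np.arange(-1.5,1.6,.3)),key=lambda r:r[1]); print(lbl,cams,b[0].round(4),b[1].round(2),[a["score"] for a in r][:2])
E
python3 - <<'E'
from H import *
look(16); mark("marker0_mid",.578,-.19); mark("marker1_mid",.442,-.108)
E
```

```text
[402. 217.] 119 [0.6326 0.283 ] [237. 365.] 262 [0.635  0.2782] [0.6342 0.2794 0.0634]
[368. 226.] 125 [0.582  0.1899] [282. 331.] 236 [0.5839 0.1853] [0.5835 0.1868 0.0632]
[282. 240.] 138 [0.4463 0.0045] [374. 275.] 193 [4.492e-01 4.000e-04] [0.4487 0.0021 0.0632]
[121. 306.] 324 [ 0.3402 -0.3748] [421. 132.] 171 [ 0.4474 -0.5427] [ 0.4369 -0.4151  0.1462]
[177. 309.] 310 [ 0.4372 -0.3108] [384. 140.] 139 [ 0.5395 -0.4736] [ 0.5196 -0.358   0.1435]
[139. 327.] 341 [ 0.4205 -0.389 ] [384. 140.] 139 [ 0.5395 -0.4736] [ 0.5129 -0.4124  0.1213]
marker0_mid ('scene',) [ 0.5759 -0.186   2.7331] 2.02 [0.69]
marker0_mid ('side',) [ 0.58   -0.1913  2.6494] 2.37 [0.78]
marker1_mid ('scene',) [ 0.4441 -0.1062  0.124 ] 2.42 [0.61]
marker1_mid ('side',) none
```

View pics/B16.png

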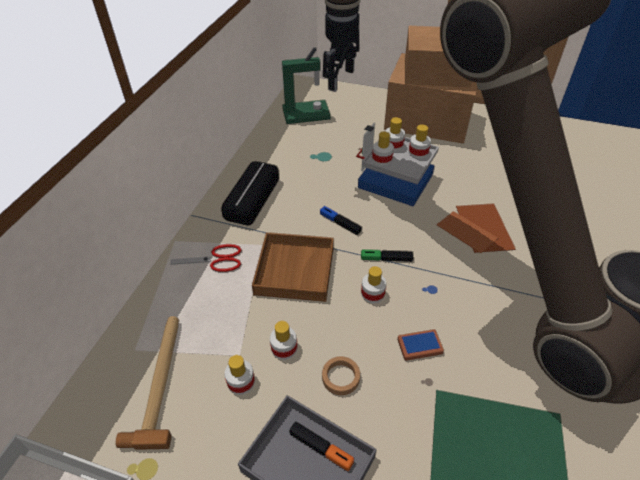

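Run:
```python
from H import *
s=env.snapshot("side")
for p,q in [((362,254),(413,256)),((321,210),(360,230))]:
    a,b=ray(s,p,.012),ray(s,q,.012); print((a+b)/2,np.linalg.norm(a-b),np.arctan2((a-b)[1],(a-b)[0]))
plan(.578,-.189,.15,-.45+np.pi/2)
```

```text
[ 0.44140229 -0.10706827  0.012     ] 0.11621951638152724 0.2550815912802171
[ 0.577235   -0.18474895  0.012     ] 0.11718763696854818 -0.3325494662655598
t 29.1 p [ 0.6485 -0.4022  0.2316] f [ 0.5 -0.3 -0.4] w 0.0855 q6 2.77
offset [-0.1044, -0.201, 0.076] turn [np.float64(-0.012), np.float64(0.053), np.float64(-2.861)] q6end 0.13 rows 15.3
```

```bash
python3 -m jog '[{"claw":0.6,"offset":[-0.05,-0.08,0],"turn":[0,0.04,-1.49]},{"claw":0.6,"offset":[-0.104,-0.2,0.03],"turn":[0,0.04,-1.49]},{"claw":0.6,"offset":[-0.104,-0.2,0.03],"turn":[0,0.04,-1.49]},{"claw":0.6,"offset":[-0.104,-0.2,0.03],"turn":[0,0.04,-1.49]},{"claw":0.6,"offset":[-0.104,-0.2,0.03],"turn":[0,0.04,-1.49]},{"claw":0.6,"offset":[-0.104,-0.2,0.03],"turn":[0,0.04,-1.49]},{"claw":0.6,"offset":[-0.104,-0.2,0.03],"turn":[0,0.04,-1.49]},{"claw":0.6,"offset":[-0.104,-0.2,0.03],"turn":[0,0.04,-1.49]}]'
python3 - <<'E'
from H import *
plan(.578,-.189,.15,-.42+np.pi/2)
E
```

```text
time: 30.1
ee_pos: [0.5792, -0.1884, 0.1964]
orientation: [0.788, 0.616, 0.001, 0.009]
wrist_force: [-0.7, -0.9, -0.3]
grip_width: 0.0514
t 30.1 p [ 0.5792 -0.1884  0.1964] f [-0.7 -0.9 -0.3] w 0.0514 q6 1.5
offset [-0.0004, -0.0017, 0.0464] turn [np.float64(0.005), np.float64(0.018), np.float64(-1.395)] q6end 0.1 rows 7.5
```

```bash
python3 -m jog '[{"claw":0.6,"offset":[0,-0.002,0.046],"turn":[0.005,0.018,-1.395]},{"claw":0.6,"offset":[0,-0.002,0.046],"turn":[0.005,0.018,-1.395]},{"claw":0.6,"offset":[0,-0.002,0.046],"turn":[0.005,0.018,-1.395]},{"claw":0.6,"offset":[0,-0.002,0.046],"turn":[0.005,0.018,-1.395]},{"claw":0.6,"offset":[0,-0.002,0.046],"turn":[0.005,0.018,-1.395]},{"claw":0.6,"offset":[0,-0.002,0.046],"turn":[0.005,0.018,-1.395]},{"claw":0.6,"offset":[0,-0.002,0.046],"turn":[0.005,0.018,-1.395]},{"claw":0.6,"offset":[0,-0.002,0.046],"turn":[0.005,0.018,-1.395]}]'
python3 - <<'E'
from H import *
s=env.snapshot("wrist"); cv2.imwrite("pics/w17.png",s["pixels"]); plan(.578,-.189,.004,-.42+np.pi/2)
E
```

```text
time: 31.1
ee_pos: [0.5778, -0.1886, 0.1503]
orientation: [0.21, 0.978, -0.0, 0.0]
wrist_force: [-0.9, 0.6, -0.2]
grip_width: 0.0514
t 31.15 p [ 0.5778 -0.1886  0.1503] f [ 0.7  0.  -0.7] w 0.0509 q6 0.11
offset [-0.0003, -0.0003, 0.1463] turn [np.float64(0.0), np.float64(0.0), np.float64(-0.001)] q6end 0.1 rows 2.3
```

View pics/w17.png

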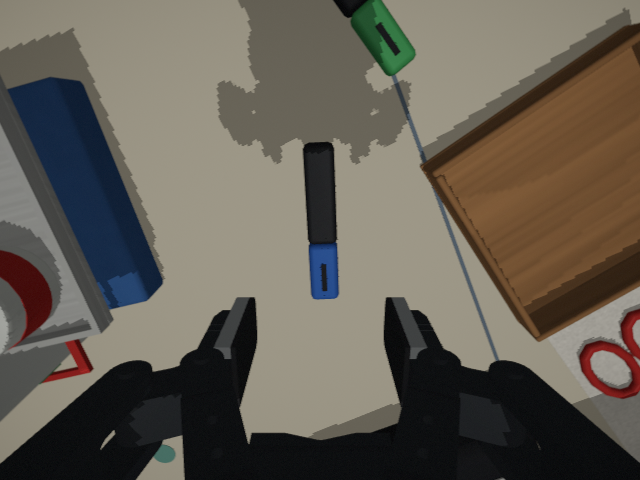

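Run:
```python
from H import *
s=env.snapshot("wrist")
a,b=ray(s,(318,145),.017),ray(s,(325,296),.017); c=(a+b)/2; yaw=np.arctan2(*(b-a)[[1,0]]); print(c,np.linalg.norm(a-b),yaw)
plan(c[0],c[1],.007,yaw+np.pi/2)
k=[ray(s,p,.034)[:2] for p in [(425,168),(540,338)]]; print(k,np.linalg.norm(k[0]-k[1]),np.arctan2(*(k[1]-k[0])[::-1]))
```

```text
[ 0.57844469 -0.18874522  0.017     ] 0.1147834911213962 -0.3745477021081696
t 31.2 p [ 0.5778 -0.1886  0.1503] f [ 0.2 -0.4  0.3] w 0.0511 q6 0.11
offset [-0.0006, 0.0001, 0.1433] turn [np.float64(0.0), np.float64(0.0), np.float64(-0.051)] q6end 0.06 rows 2.3
[array([ 0.56595267, -0.1090161 ]), array([ 0.72268931, -0.07203684])] 0.16103987258259575 0.23169546297683946
```

```bash
python3 -m jog '[{"claw":0.55,"offset":[0,0,0.06],"turn":[0,0,-0.05]},{"claw":0.55,"offset":[0,0,0.11],"turn":[0,0,-0.05]},{"claw":0.55,"offset":[0,0,0.138],"turn":[0,0,-0.05]},{"claw":0.55,"offset":[0,0,0.143],"turn":[0,0,-0.05]},{"claw":0,"offset":[0,0,0.143],"turn":[0,0,-0.05]},{"claw":0,"offset":[0,0,0.143],"turn":[0,0,-0.05]},{"claw":0,"offset":[0,0,0.143],"turn":[0,0,-0.05]},{"claw":0,"offset":[0,0,0.143],"turn":[0,0,-0.05]}]'
python3 - <<'E'
from H import *
x,y=onaxis((.4635,.381),-.25,0,.036);print(x,y)
plan(x,y,.2,-.25+np.pi/2)
E
```

```text
time: 32.2
ee_pos: [0.5788, -0.1891, 0.0097]
orientation: [0.187, 0.982, -0.0, 0.002]
wrist_force: [-0.1, 0.3, 6.5]
grip_width: 0.0201
0.47240654253316283 0.4158808471815832
t 32.2 p [ 0.5788 -0.1891  0.0097] f [-0.1  0.3  6.5] w 0.0201 q6 0.06
offset [0.3203, 0.5236, -0.1916] turn [np.float64(0.0), np.float64(0.005), np.float64(-0.126)] q6end 0.97 rows 10.3
offset [0.3203, 0.5236, -0.1916] turn [np.float64(0.007), np.float64(-0.0), np.float64(-3.268)] q6end -2.17 rows 17.5
```

```bash
python3 -m jog '[{"claw":0,"offset":[0,0,-0.06],"turn":[0,0,0]},{"claw":0,"offset":[0,0,-0.12],"turn":[0,0,0]},{"claw":0,"offset":[0.32,0.523,-0.192],"turn":[0,0,-0.126]},{"claw":0,"offset":[0.32,0.523,-0.192],"turn":[0,0,-0.126]},{"claw":0,"offset":[0.32,0.523,-0.192],"turn":[0,0,-0.126]},{"claw":0,"offset":[0.32,0.523,-0.192],"turn":[0,0,-0.126]},{"claw":0,"offset":[0.32,0.523,-0.192],"turn":[0,0,-0.126]},{"claw":0,"offset":[0.32,0.523,-0.192],"turn":[0,0,-0.126]}]'
python3 - <<'E'
from H import *
plan(.4724,.4159,.18,-.25+np.pi/2)
E
```

```text
time: 33.2
ee_pos: [0.5127, 0.1801, 0.1721]
orientation: [0.125, 0.992, -0.0, 0.001]
wrist_force: [1.5, -0.0, -0.4]
grip_width: 0.0198
t 33.2 p [0.5127 0.1801 0.1721] f [ 1.5 -0.  -0.4] w 0.0198 q6 0.59
offset [0.0974, 0.2185, -0.008] turn [np.float64(0.0), np.float64(0.003), np.float64(-0.0)] q6end 0.97 rows 3.8
offset [0.0974, 0.2185, -0.008] turn [np.float64(0.004), np.float64(-0.0), np.float64(-3.142)] q6end -2.17 rows 16.8
```

```bash
python3 -m jog '[{"claw":0,"offset":[0.097,0.218,-0.008],"turn":[0,0,0]},{"claw":0,"offset":[0.097,0.218,-0.008],"turn":[0,0,0]},{"claw":0,"offset":[0.097,0.218,-0.008],"turn":[0,0,0]},{"claw":0,"offset":[0.097,0.218,-0.008],"turn":[0,0,0]},{"claw":0,"offset":[0.097,0.218,0.03],"turn":[0,0,0]},{"claw":0,"offset":[0.097,0.218,0.05],"turn":[0,0,0]},{"claw":0,"offset":[0.097,0.218,0.05],"turn":[0,0,0]}]'
python3 - <<'E'
from H import *
s=env.snapshot("wrist"); cv2.imwrite("pics/w18.png",s["pixels"]); plan(.4724,.4159,.018,-.25+np.pi/2)
E
```

```text
time: 34.08
ee_pos: [0.4723, 0.4128, 0.1195]
orientation: [0.125, 0.992, -0.002, -0.0]
wrist_force: [0.3, 0.4, -0.1]
grip_width: 0.0202
t 34.12 p [0.473  0.4131 0.1211] f [ 0.5 -0.3 -0.2] w 0.0201 q6 0.97
offset [0.0014, 0.0026, 0.1031] turn [np.float64(-0.001), np.float64(0.001), np.float64(-0.0)] q6end 0.97 rows 1.7
offset [0.0014, 0.0026, 0.1031] turn [np.float64(0.002), np.float64(0.002), np.float64(-3.142)] q6end -2.17 rows 16.8
```

View pics/w18.png

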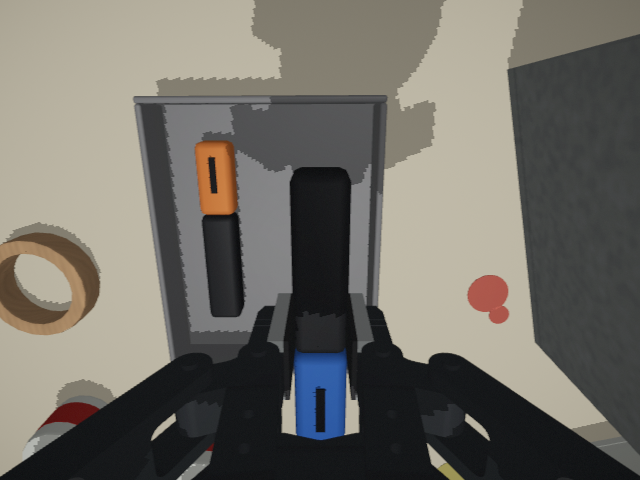

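```bash
python3 -m jog '[{"claw":0,"offset":[0.001,0,0.05],"turn":[0,0,0]},{"claw":0,"offset":[0.001,0,0.09],"turn":[0,0,0]},{"claw":0,"offset":[0.001,0,0.103],"turn":[0,0,0]},{"claw":0,"offset":[0.001,0,0.103],"turn":[0,0,0]},{"claw":0.38,"offset":[0.001,0,0.103],"turn":[0,0,0]},{"claw":0.38,"offset":[0.001,0,0.103],"turn":[0,0,0]},{"claw":0.38,"offset":[0.001,0,0.06],"turn":[0,0,0]},{"claw":0.38,"offset":[0.001,0,0],"turn":[0,0,0]}]'
python3 - <<'E'
from H import *
s=env.snapshot("wrist"); cv2.imwrite("pics/w19.png",s["pixels"]);A,B=look(19);mark("marker1_mid",.442,-.108)
plan(.6342,.2794,.14)
E
```

```text
time: 35.12
ee_pos: [0.4717, 0.4131, 0.1218]
orientation: [0.125, 0.992, -0.001, 0.0]
wrist_force: [1.3, 1.6, 0.8]
grip_width: 0.0325
[402. 217.] 121 [0.6326 0.2831] [232. 367.] 63 [0.6417 0.2838] [0.6375 0.2832 0.0628]
[368. 226.] 128 [0.5818 0.1902] [232. 367.] 63 [0.6417 0.2838] [0.61   0.2537 0.0393]
[282. 240.] 138 [0.4461 0.0049] [376. 281.] 39 [0.442  0.0152] [0.442  0.0105 0.0558]
[121. 306.] 322 [ 0.3404 -0.375 ] [395. 121.] 98 [ 0.5286 -0.57  ] [ 0.4941 -0.4248  0.1706]
[177. 308.] 299 [ 0.4367 -0.3102] [395. 121.] 98 [ 0.5286 -0.57  ] [ 0.5164 -0.3765  0.1729]
[139. 327.] 342 [ 0.4202 -0.389 ] [395. 121.] 98 [ 0.5286 -0.57  ] [ 0.5094 -0.43    0.1513]
marker1_mid ('scene',) [ 0.4432 -0.1088  0.194 ] 1.19 [0.84, 0.72]
marker1_mid ('side',) [ 0.4433 -0.0211  1.4666] 9.66 [0.7]
t 35.48 p [0.4719 0.4132 0.1203] f [ 1.4 -0.3 -0.2] w 0.0324 q6 0.97
offset [-0.1904, -0.0895, -0.0194] turn [np.float64(-0.002), np.float64(0.001), np.float64(0.0)] q6end 0.67 rows 3.4
```

View pics/w19.png

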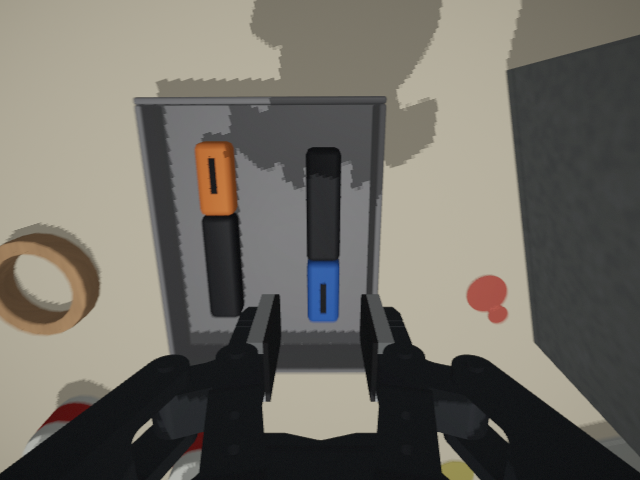

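View pics/A19.png

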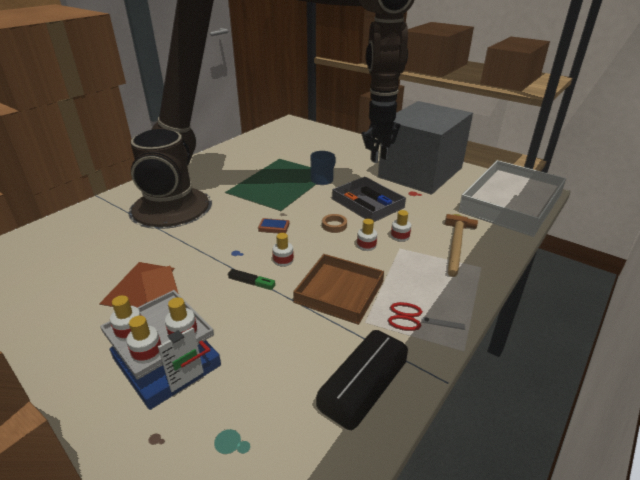

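```bash
python3 -m jog '[{"claw":0.55,"offset":[-0.05,-0.025,-0.019],"turn":[0,0,0]},{"claw":0.55,"offset":[-0.19,-0.0895,-0.019],"turn":[0,0,0]},{"claw":0.55,"offset":[-0.19,-0.0895,-0.019],"turn":[0,0,0]},{"claw":0.55,"offset":[-0.19,-0.0895,0],"turn":[0,0,0]},{"claw":0.55,"offset":[-0.19,-0.0895,0],"turn":[0,0,0]},{"claw":0.55,"offset":[-0.19,-0.0895,0],"turn":[0,0,0]}]'
python3 - <<'E'
from H import *
s=env.snapshot("wrist"); cv2.imwrite("pics/w20.png",s["pixels"]); plan(.6342,.2794,.05)
E
```

```text
time: 36.22
ee_pos: [0.6334, 0.2801, 0.1207]
orientation: [0.125, 0.992, -0.001, -0.0]
wrist_force: [0.7, -0.4, 0.6]
grip_width: 0.047
t 36.27 p [0.6335 0.2806 0.1215] f [-0.7  0.1 -0.5] w 0.0467 q6 0.67
offset [-0.0009, -0.001, 0.0715] turn [np.float64(-0.0), np.float64(0.001), np.float64(0.0)] q6end 0.66 rows 1.1
```

View pics/w20.png

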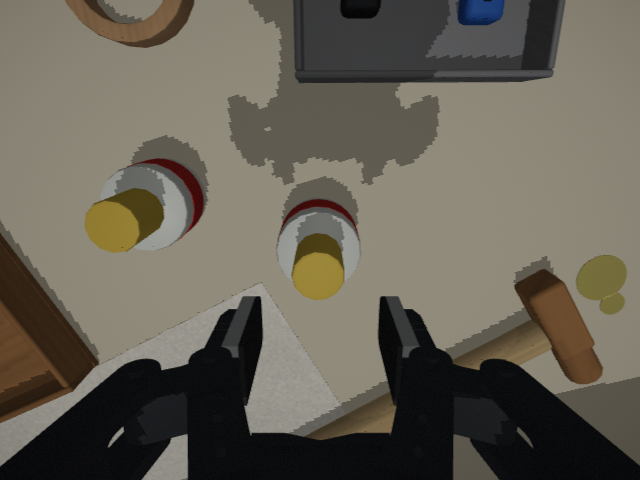

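```bash
python3 -m jog '[{"claw":0.55,"offset":[0,-0.001,0.04],"turn":[0,0,0]},{"claw":0.55,"offset":[-0.001,-0.001,0.071],"turn":[0,0,0]},{"claw":0.55,"offset":[-0.001,-0.001,0.071],"turn":[0,0,0]},{"claw":0,"offset":[-0.001,-0.001,0.071],"turn":[0,0,0]},{"claw":0,"offset":[-0.001,-0.001,0.071],"turn":[0,0,0]},{"claw":0,"offset":[-0.001,-0.001,0.071],"turn":[0,0,0]},{"claw":0,"offset":[-0.001,-0.001,0.02],"turn":[0,0,0]},{"claw":0,"offset":[-0.001,-0.001,-0.04],"turn":[0,0,0]}]'
python3 - <<'E'
from H import *
for dx in(.036,-.036):
  for dy in(.036,-.036): print(dx,dy,np.round(onaxis((.630,-.012),.215,dx,dy),4))
x,y=onaxis((.630,-.012),.215,.036,-.036)
plan(x,y,.18,.215+np.pi/2)
E
```

```text
time: 37.28
ee_pos: [0.6342, 0.2782, 0.1619]
orientation: [0.125, 0.992, -0.001, -0.0]
wrist_force: [0.7, 1.3, -0.6]
grip_width: 0.0268
0.036 0.036 [0.6575 0.0309]
0.036 -0.036 [ 0.6729 -0.0395]
-0.036 0.036 [0.5871 0.0155]
-0.036 -0.036 [ 0.6025 -0.0549]
t 37.27 p [0.6342 0.2782 0.1619] f [ 0.7  1.3 -0.6] w 0.0268 q6 0.66
offset [-0.1161, -0.2983, -0.0176] turn [np.float64(-0.002), np.float64(-0.001), np.float64(-0.465)] q6end -0.27 rows 5.1
offset [-0.1161, -0.2983, -0.0176] turn [np.float64(-0.001), np.float64(0.002), np.float64(2.676)] q6end 2.87 rows 14.3
```

```bash
python3 -m jog '[{"claw":0,"offset":[-0.01,-0.05,-0.018],"turn":[0,0,-0.1]},{"claw":0,"offset":[-0.116,-0.298,-0.018],"turn":[0,0,-0.465]},{"claw":0,"offset":[-0.116,-0.298,-0.018],"turn":[0,0,-0.465]},{"claw":0,"offset":[-0.116,-0.298,-0.018],"turn":[0,0,-0.465]},{"claw":0,"offset":[-0.116,-0.298,-0.018],"turn":[0,0,-0.465]},{"claw":0,"offset":[-0.116,-0.298,-0.018],"turn":[0,0,-0.465]},{"claw":0,"offset":[-0.116,-0.298,0.02],"turn":[0,0,-0.465]},{"claw":0,"offset":[-0.116,-0.298,0.04],"turn":[0,0,-0.465]}]'
python3 - <<'E'
from H import *
s=env.snapshot("wrist"); cv2.imwrite("pics/w21.png",s["pixels"]); plan(.6729,-.0395,.057,.215+np.pi/2)
E
```

```text
time: 38.28
ee_pos: [0.6731, -0.0388, 0.1203]
orientation: [-0.107, 0.994, -0.0, 0.0]
wrist_force: [0.7, -0.4, -1.7]
grip_width: 0.026
t 38.33 p [ 0.672  -0.0385  0.1176] f [-0.7  0.1 -3.5] w 0.0263 q6 -0.27
offset [-0.0009, -0.0013, 0.0606] turn [np.float64(0.001), np.float64(-0.003), np.float64(-0.0)] q6end -0.27 rows 1.0
offset [-0.0009, -0.0013, 0.0606] turn [np.float64(-0.005), np.float64(-0.001), np.float64(3.141)] q6end 2.87 rows 16.8
```

View pics/w21.png

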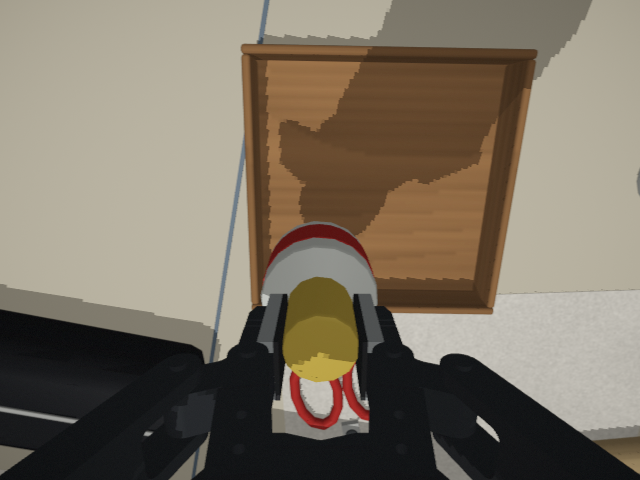

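Run:
```python
from H import *
s=env.snapshot("wrist")
k=np.array([ray(s,p,.034)[:2] for p in [(243,46),(536,52),(493,312),(254,308)]]); print(k,k.mean(0),np.arctan2(*(k[0]-k[3])[::-1]),np.arctan2(*(k[1]-k[2])[::-1]),np.linalg.norm(k-np.roll(k,1,0),axis=1))
plan(.67,-.038,.057,.215+np.pi/2)
```

```text
[[ 0.57108632 -0.10274594]
 [ 0.54100744  0.04849184]
 [ 0.69102591  0.07918773]
 [ 0.72108561 -0.07216265]] [ 0.63105132 -0.01180726] -2.9404599793256736 -2.939764464113776 [0.15308535 0.15419988 0.15312667 0.15430659]
t 38.38 p [ 0.6721 -0.0383  0.1192] f [ 0.4 -0.4 -1.2] w 0.026 q6 -0.27
offset [0.0018, 0.0007, 0.0622] turn [np.float64(0.001), np.float64(-0.003), np.float64(0.0)] q6end -0.27 rows 1.0
offset [0.0018, 0.0007, 0.0622] turn [np.float64(0.005), np.float64(0.001), np.float64(3.142)] q6end 2.87 rows 16.8
```

```bash
python3 -m jog '[{"claw":0,"offset":[0,-0.001,0.03],"turn":[0,0,0]},{"claw":0,"offset":[0,-0.001,0.05],"turn":[0,0,0]},{"claw":0,"offset":[0,-0.001,0.06],"turn":[0,0,0]},{"claw":0,"offset":[0,-0.001,0.064],"turn":[0,0,0]},{"claw":0,"offset":[0,-0.001,0.064],"turn":[0,0,0]},{"claw":0.2,"offset":[0,-0.001,0.064],"turn":[0,0,0]},{"claw":0.4,"offset":[0,-0.001,0.064],"turn":[0,0,0]},{"claw":0.4,"offset":[0,-0.001,0.064],"turn":[0,0,0]}]'
python3 -m jog '[{"claw":0.4,"offset":[0,0,-0.05],"turn":[0,0,0]},{"claw":0.4,"offset":[0,0,-0.1],"turn":[0,0,0]},{"claw":0.5,"offset":[0.02,0.06,-0.1],"turn":[0,0,0]},{"claw":0.5,"offset":[0.04,0.12,-0.1],"turn":[0,0,0]},{"claw":0.5,"offset":[0.04,0.12,-0.1],"turn":[0,0,0]}]'
python3 - <<'E'
from H import *
look(22); plan(.5835,.1868,.12)
s=env.snapshot("wrist"); cv2.imwrite("pics/w22.png",s["pixels"])
E
```

```text
time: 39.38
ee_pos: [0.6744, -0.0398, 0.0586]
orientation: [-0.107, 0.994, -0.0, 0.001]
wrist_force: [-0.1, 0.1, 0.7]
grip_width: 0.0341
time: 40.0
ee_pos: [0.6074, 0.0721, 0.1588]
orientation: [-0.109, 0.994, -0.0, 0.001]
wrist_force: [0.5, 0.0, -0.5]
grip_width: 0.0426
[368. 226.] 128 [0.5817 0.19  ] [282. 331.] 235 [0.584  0.1853] [0.5834 0.1867 0.0634]
[282. 240.] 143 [0.4461 0.005 ] [374. 275.] 193 [4.492e-01 4.000e-04] [0.4487 0.0024 0.0635]
[121. 306.] 323 [ 0.3403 -0.3748] [421. 132.] 171 [ 0.4475 -0.5427] [ 0.4371 -0.4151  0.1462]
[177. 308.] 297 [ 0.4368 -0.3102] [383. 139.] 143 [ 0.5401 -0.475 ] [ 0.52   -0.358   0.1443]
[139. 327.] 341 [ 0.4202 -0.389 ] [383. 139.] 143 [ 0.5401 -0.475 ] [ 0.5134 -0.4127  0.122 ]
t 40.1 p [0.6091 0.0697 0.1584] f [-0.1 -0.6 -0.1] w 0.0429 q6 -0.1
offset [-0.0, 0.1199, 0.0383] turn [np.float64(-0.001), np.float64(0.003), np.float64(0.0)] q6end 0.09 rows 2.0
```

View pics/w22.png

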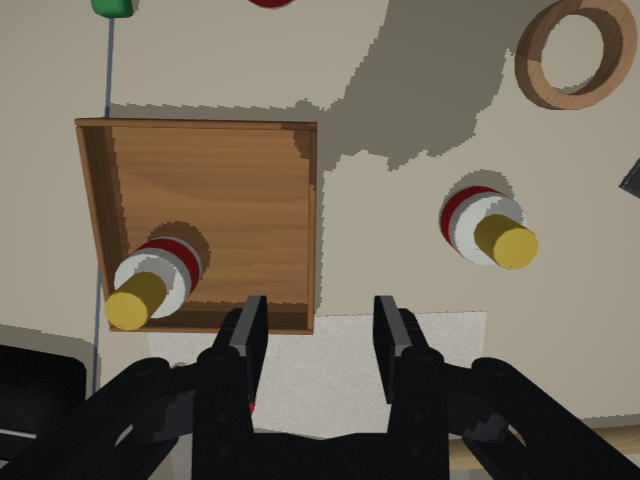

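Bottle stands in the crate (160,280). Next bottle at (0.5835, 0.187).

```bash
python3 -m jog '[{"claw":0.55,"offset":[0,0.06,0.02],"turn":[0,0,0]},{"claw":0.55,"offset":[0,0.119,0.038],"turn":[0,0,0]},{"claw":0.55,"offset":[0,0.119,0.038],"turn":[0,0,0]},{"claw":0.55,"offset":[0,0.119,0.038],"turn":[0,0,0]},{"claw":0.55,"offset":[0,0.119,0.038],"turn":[0,0,0]}]'
python3 - <<'E'
from H import *
s=env.snapshot("wrist"); cv2.imwrite("pics/w23.png",s["pixels"]); plan(.5835,.1868,.05)
E
```

```text
time: 40.78
ee_pos: [0.5849, 0.1838, 0.1202]
orientation: [-0.106, 0.994, -0.0, 0.001]
wrist_force: [0.2, -0.4, -0.1]
grip_width: 0.047
t 40.83 p [0.5848 0.1838 0.1203] f [ 0.9 -0.2 -0.4] w 0.047 q6 0.09
offset [0.0009, 0.0033, 0.0702] turn [np.float64(-0.001), np.float64(0.003), np.float64(0.0)] q6end 0.1 rows 1.1
```

View pics/w23.png

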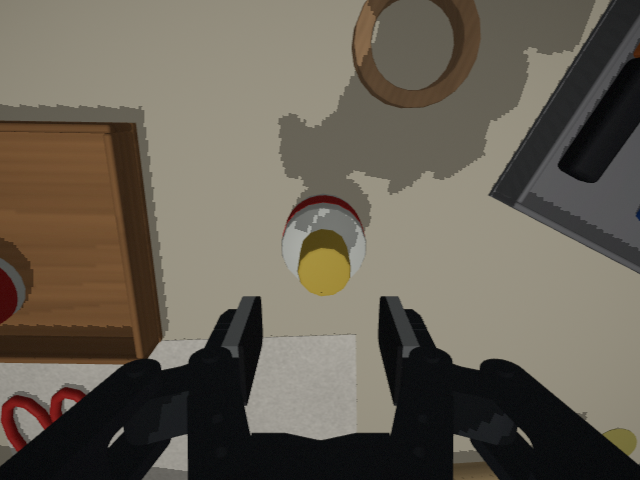

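```bash
python3 -m jog '[{"claw":0.55,"offset":[0.001,0.003,0.04],"turn":[0,0,0]},{"claw":0.55,"offset":[0.001,0.003,0.07],"turn":[0,0,0]},{"claw":0.55,"offset":[0.001,0.003,0.07],"turn":[0,0,0]},{"claw":0,"offset":[0.001,0.003,0.07],"turn":[0,0,0]},{"claw":0,"offset":[0.001,0.003,0.07],"turn":[0,0,0]},{"claw":0,"offset":[0.001,0.003,0.07],"turn":[0,0,0]},{"claw":0,"offset":[0.001,0.003,0.02],"turn":[0,0,0]},{"claw":0,"offset":[0.001,0.003,-0.03],"turn":[0,0,0]}]'
python3 - <<'E'
from H import *
plan(.6583,.0295,.15,.201+np.pi/2)
E
```

```text
time: 41.82
ee_pos: [0.5816, 0.188, 0.1506]
orientation: [-0.107, 0.994, -0.0, 0.0]
wrist_force: [1.3, 0.9, -0.8]
grip_width: 0.0265
t 41.83 p [0.5816 0.188  0.1506] f [ 1.3  0.9 -0.8] w 0.0265 q6 0.1
offset [-0.0411, -0.1712, 0.0007] turn [np.float64(-0.001), np.float64(0.0), np.float64(0.014)] q6end -0.16 rows 2.8
offset [-0.0411, -0.1712, 0.0007] turn [np.float64(-0.0), np.float64(-0.001), np.float64(3.156)] q6end 2.99 rows 16.9
```

```bash
python3 -m jog '[{"claw":0,"offset":[-0.041,-0.171,0],"turn":[0,0,0.014]},{"claw":0,"offset":[-0.041,-0.171,0],"turn":[0,0,0.014]},{"claw":0,"offset":[-0.041,-0.171,0],"turn":[0,0,0.014]},{"claw":0,"offset":[-0.041,-0.171,0],"turn":[0,0,0.014]},{"claw":0,"offset":[-0.041,-0.171,0.03],"turn":[0,0,0.014]},{"claw":0,"offset":[-0.041,-0.171,0.04],"turn":[0,0,0.014]}]'
python3 - <<'E'
from H import *
s=env.snapshot("wrist"); cv2.imwrite("pics/w24.png",s["pixels"]); plan(.6583,.0295,.056,.201+np.pi/2)
E
```

```text
time: 42.58
ee_pos: [0.6574, 0.0303, 0.1081]
orientation: [-0.101, 0.995, -0.0, -0.001]
wrist_force: [-0.7, 0.7, -2.3]
grip_width: 0.0263
t 42.62 p [0.6572 0.0304 0.1074] f [-0.8 -0.4 -2.2] w 0.0262 q6 -0.16
offset [-0.001, -0.0011, 0.0514] turn [np.float64(0.0), np.float64(-0.002), np.float64(0.001)] q6end -0.16 rows 0.8
offset [-0.001, -0.0011, 0.0514] turn [np.float64(0.003), np.float64(0.0), np.float64(3.142)] q6end 2.99 rows 16.8
```

View pics/w24.png

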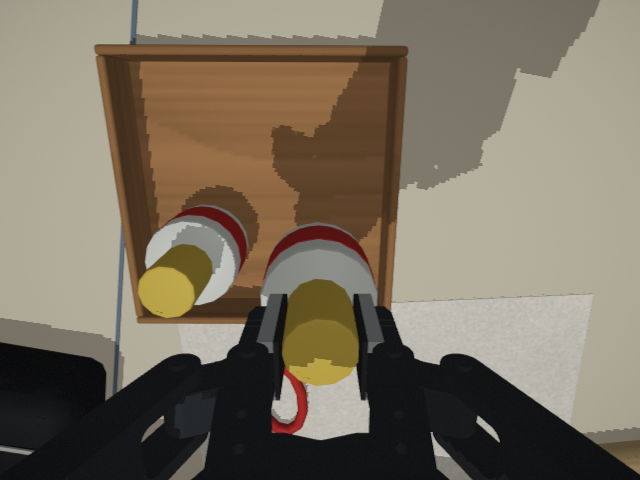

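```bash
python3 -m jog '[{"claw":0,"offset":[0,-0.001,0.025],"turn":[0,0,0]},{"claw":0,"offset":[0,-0.001,0.042],"turn":[0,0,0]},{"claw":0,"offset":[0,-0.001,0.05],"turn":[0,0,0]},{"claw":0,"offset":[0,-0.001,0.053],"turn":[0,0,0]},{"claw":0,"offset":[0,-0.001,0.053],"turn":[0,0,0]},{"claw":0.2,"offset":[0,-0.001,0.053],"turn":[0,0,0]},{"claw":0.4,"offset":[0,-0.001,0.053],"turn":[0,0,0]},{"claw":0.4,"offset":[0,-0.001,0.053],"turn":[0,0,0]}]'
python3 -m jog '[{"claw":0.4,"offset":[0,0,-0.05],"turn":[0,0,0]},{"claw":0.4,"offset":[0,0,-0.1],"turn":[0,0,0]},{"claw":0.5,"offset":[0.06,0,-0.1],"turn":[0,0,0]},{"claw":0.5,"offset":[0.12,0,-0.1],"turn":[0,0,0]},{"claw":0.5,"offset":[0.15,0,-0.1],"turn":[0,0,0]},{"claw":0.5,"offset":[0.15,0,-0.1],"turn":[0,0,0]}]'
python3 - <<'E'
from H import *
look(25); plan(.4488,.0022,.12)
s=env.snapshot("wrist"); cv2.imwrite("pics/w25.png",s["pixels"])
E
```

```text
time: 43.62
ee_pos: [0.6595, 0.0287, 0.0576]
orientation: [-0.1, 0.995, -0.0, 0.001]
wrist_force: [-0.4, -0.6, 0.0]
grip_width: 0.034
time: 44.38
ee_pos: [0.5103, -0.0015, 0.1577]
orientation: [-0.1, 0.995, -0.0, 0.002]
wrist_force: [0.7, -0.5, -0.0]
grip_width: 0.0427
[282. 240.] 139 [0.4468 0.0037] [374. 276.] 188 [0.4491 0.0013] [0.4487 0.0022 0.0624]
[359. 265.] 172 [0.6545 0.036 ] [275. 259.] 199 [0.6624 0.0217] [0.6595 0.0277 0.0685]
[348. 283.] 194 [ 0.6691 -0.0325] [280. 236.] 177 [ 0.6765 -0.0457] [ 0.6736 -0.0396  0.068 ]
[121. 306.] 323 [ 0.3404 -0.3749] [422. 132.] 170 [ 0.4472 -0.5426] [ 0.4369 -0.4152  0.146 ]
[177. 308.] 297 [ 0.4369 -0.3103] [384. 139.] 144 [ 0.5402 -0.4754] [ 0.5201 -0.3581  0.1444]
[139. 327.] 340 [ 0.4202 -0.3889] [384. 139.] 144 [ 0.5402 -0.4754] [ 0.5134 -0.4127  0.1222]
t 44.48 p [ 0.5125 -0.0012  0.1574] f [ 0.7  0.1 -0.1] w 0.0427 q6 -0.2
offset [0.0619, 0.0161, 0.0371] turn [np.float64(-0.001), np.float64(0.004), np.float64(0.0)] q6end -0.2 rows 1.2
```

View pics/w25.png

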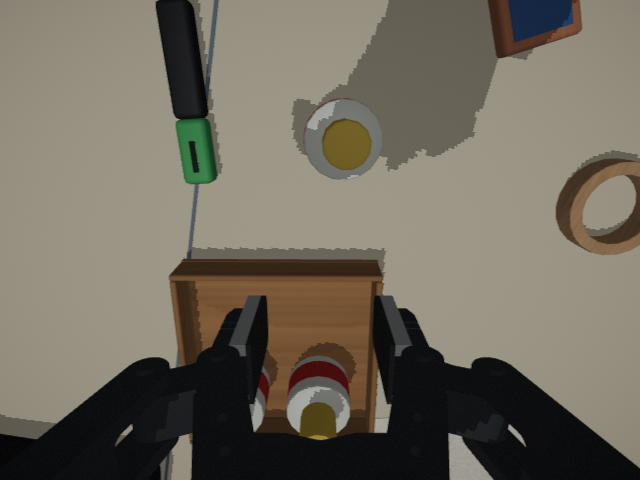

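View pics/A25.png

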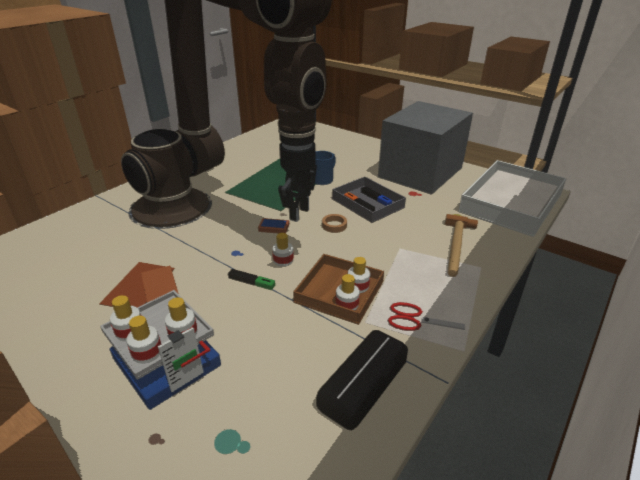

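```bash
python3 -m jog '[{"claw":0.55,"offset":[0.062,0.015,0.01],"turn":[0,0,0]},{"claw":0.55,"offset":[0.062,0.015,0.037],"turn":[0,0,0]},{"claw":0.55,"offset":[0.062,0.015,0.037],"turn":[0,0,0]},{"claw":0.55,"offset":[0.062,0.015,0.037],"turn":[0,0,0]},{"claw":0.55,"offset":[0.062,0.015,0.037],"turn":[0,0,0]}]'
python3 - <<'E'
from H import *
s=env.snapshot("wrist"); cv2.imwrite("pics/w26.png",s["pixels"]); plan(.4488,.0022,.05)
E
```

```text
time: 45.15
ee_pos: [0.4496, 0.0011, 0.1204]
orientation: [-0.1, 0.995, -0.0, 0.002]
wrist_force: [-0.1, -0.4, 0.5]
grip_width: 0.0467
t 45.2 p [0.4494 0.0011 0.1203] f [ 0.1 -0.1 -0.4] w 0.0471 q6 -0.2
offset [0.0006, 0.0012, 0.0703] turn [np.float64(-0.001), np.float64(0.003), np.float64(0.0)] q6end -0.2 rows 1.1
```

View pics/w26.png

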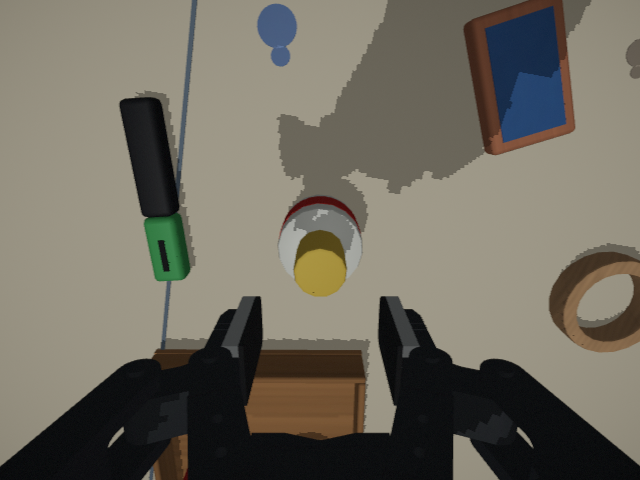

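```bash
python3 -m jog '[{"claw":0.55,"offset":[0.001,0.001,0.04],"turn":[0,0,0]},{"claw":0.55,"offset":[0.001,0.001,0.07],"turn":[0,0,0]},{"claw":0.55,"offset":[0.001,0.001,0.07],"turn":[0,0,0]},{"claw":0,"offset":[0.001,0.001,0.07],"turn":[0,0,0]},{"claw":0,"offset":[0.001,0.001,0.07],"turn":[0,0,0]},{"claw":0,"offset":[0.001,0.001,0.07],"turn":[0,0,0]},{"claw":0,"offset":[0.001,0.001,0.02],"turn":[0,0,0]},{"claw":0,"offset":[0.001,0.001,-0.03],"turn":[0,0,0]}]'
python3 - <<'E'
from H import *
plan(.5897,.0155,.15,.201+np.pi/2)
E
```

```text
time: 46.2
ee_pos: [0.4464, 0.0019, 0.1506]
orientation: [-0.1, 0.995, -0.0, 0.0]
wrist_force: [0.4, -0.8, -0.9]
grip_width: 0.0261
t 46.2 p [0.4464 0.0019 0.1506] f [ 0.4 -0.8 -0.9] w 0.0261 q6 -0.2
offset [-0.1432, -0.0153, 0.0007] turn [np.float64(-0.001), np.float64(0.0), np.float64(-0.0)] q6end -0.17 rows 2.3
offset [-0.1432, -0.0153, 0.0007] turn [np.float64(0.001), np.float64(0.001), np.float64(3.141)] q6end 2.97 rows 16.8
```

```bash
python3 -m jog '[{"claw":0,"offset":[-0.141,-0.015,0],"turn":[0,0,0]},{"claw":0,"offset":[-0.141,-0.015,0],"turn":[0,0,0]},{"claw":0,"offset":[-0.141,-0.015,0],"turn":[0,0,0]},{"claw":0,"offset":[-0.141,-0.015,0.02],"turn":[0,0,0]},{"claw":0,"offset":[-0.141,-0.015,0.04],"turn":[0,0,0]},{"claw":0,"offset":[-0.141,-0.015,0.04],"turn":[0,0,0]}]'
python3 - <<'E'
from H import *
s=env.snapshot("wrist"); cv2.imwrite("pics/w27.png",s["pixels"]); plan(.5897,.0155,.057,.201+np.pi/2)
E
```

```text
time: 46.95
ee_pos: [0.587, 0.0153, 0.1082]
orientation: [-0.1, 0.995, -0.0, -0.001]
wrist_force: [-0.8, -0.2, -1.0]
grip_width: 0.0261
t 47.0 p [0.5877 0.0153 0.1095] f [ 0.8 -0.5 -1. ] w 0.0263 q6 -0.17
offset [-0.002, -0.0002, 0.0525] turn [np.float64(-0.001), np.float64(0.0), np.float64(-0.0)] q6end -0.17 rows 0.8
offset [-0.002, -0.0002, 0.0525] turn [np.float64(0.0), np.float64(0.001), np.float64(3.142)] q6end 2.97 rows 16.8
```

View pics/w27.png

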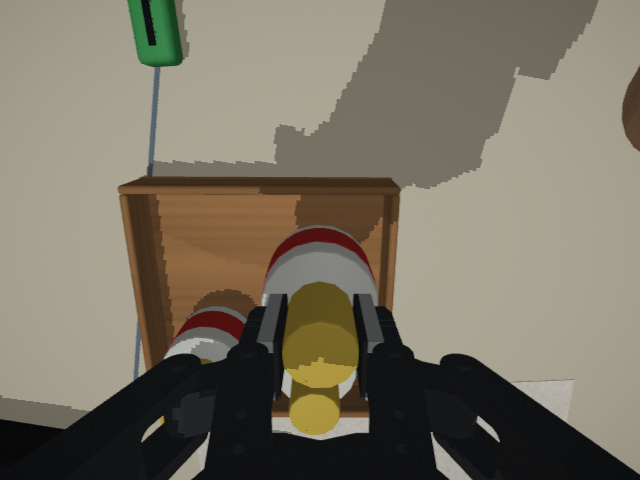

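```bash
python3 -m jog '[{"claw":0,"offset":[0,0,0.025],"turn":[0,0,0]},{"claw":0,"offset":[0,0,0.043],"turn":[0,0,0]},{"claw":0,"offset":[0,0,0.051],"turn":[0,0,0]},{"claw":0,"offset":[0,0,0.053],"turn":[0,0,0]},{"claw":0,"offset":[0,0,0.053],"turn":[0,0,0]},{"claw":0.2,"offset":[0,0,0.053],"turn":[0,0,0]},{"claw":0.4,"offset":[0,0,0.053],"turn":[0,0,0]},{"claw":0.4,"offset":[0,0,0.053],"turn":[0,0,0]}]'
python3 -m jog '[{"claw":0.4,"offset":[0,0,-0.05],"turn":[0,0,0]},{"claw":0.4,"offset":[0,0,-0.1],"turn":[0,0,0]},{"claw":0.5,"offset":[0.06,0,-0.1],"turn":[0,0,0]},{"claw":0.6,"offset":[0.1,0,-0.1],"turn":[0,0,0]},{"claw":0.6,"offset":[0.1,0,-0.1],"turn":[0,0,0]}]'
python3 - <<'E'
from H import *
look(28); mark("marker1_mid",.442,-.108); plan(.443,-.108,.15,.2+np.pi/2)
E
```

```text
time: 48.0
ee_pos: [0.5887, 0.0153, 0.0573]
orientation: [-0.1, 0.995, -0.0, 0.001]
wrist_force: [0.0, -0.2, 1.1]
grip_width: 0.0341
time: 48.62
ee_pos: [0.4881, -0.005, 0.1574]
orientation: [-0.1, 0.995, -0.0, 0.001]
wrist_force: [0.8, -0.1, 0.1]
grip_width: 0.0512
[331. 256.] 162 [0.5839 0.0232] [308. 262.] 207 [0.5919 0.0088] [0.5897 0.0149 0.0686]
[359. 265.] 172 [0.6543 0.0361] [275. 259.] 197 [0.6623 0.0216] [0.6593 0.0276 0.0686]
[348. 283.] 194 [ 0.6693 -0.0329] [280. 236.] 176 [ 0.6764 -0.0458] [ 0.6737 -0.0398  0.0679]
[121. 306.] 322 [ 0.3405 -0.375 ] [421. 132.] 169 [ 0.4474 -0.5426] [ 0.437  -0.4152  0.146 ]
[177. 308.] 297 [ 0.4369 -0.3103] [421. 132.] 169 [ 0.4474 -0.5426] [ 0.4631 -0.3644  0.151 ]
[139. 327.] 346 [ 0.4201 -0.3891] [421. 132.] 169 [ 0.4474 -0.5426] [ 0.4528 -0.4208  0.1261]
marker1_mid ('scene',) [ 0.4419 -0.1084  0.1889] 1.25 [0.69]
marker1_mid ('side',) [ 0.4431 -0.1099  0.3009] 1.41 [0.93]
t 48.92 p [ 0.4911 -0.0045  0.1564] f [-0.4 -0.3  0.4] w 0.0512 q6 -0.21
offset [0.0678, -0.0918, 0.0064] turn [np.float64(-0.001), np.float64(0.002), np.float64(0.001)] q6end -0.44 rows 1.8
offset [0.0678, -0.0918, 0.0064] turn [np.float64(-0.003), np.float64(-0.001), np.float64(3.143)] q6end 2.7 rows 16.8
```

```bash
python3 -m jog '[{"claw":0.6,"offset":[0.067,-0.092,0.006],"turn":[0,0,-0.03]},{"claw":0.6,"offset":[0.067,-0.092,0.006],"turn":[0,0,-0.03]},{"claw":0.6,"offset":[0.067,-0.092,0.006],"turn":[0,0,-0.03]},{"claw":0.6,"offset":[0.067,-0.092,0.006],"turn":[0,0,-0.03]},{"claw":0.6,"offset":[0.067,-0.092,0.006],"turn":[0,0,-0.03]}]'
python3 - <<'E'
from H import *
s=env.snapshot("wrist"); cv2.imwrite("pics/w29.png",s["pixels"])
E
```

```text
time: 49.55
ee_pos: [0.4436, -0.1074, 0.1505]
orientation: [-0.116, 0.993, -0.0, 0.001]
wrist_force: [0.3, -0.2, -0.4]
grip_width: 0.0511
```

View pics/w29.png

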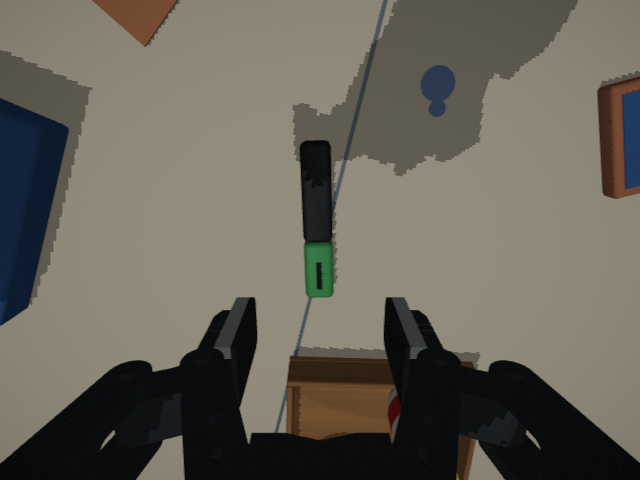

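Run:
```python
from H import *
s=env.snapshot("wrist")
a,b=ray(s,(315,143),.017),ray(s,(320,295),.017); c=(a+b)/2; yaw=np.arctan2(*(b-a)[[1,0]]); print(c,np.linalg.norm(a-b),yaw)
plan(c[0],c[1],.009,yaw+np.pi/2)
```

```text
[ 0.44331297 -0.11022437  0.017     ] 0.11535230919573843 0.2625224949172196
t 49.65 p [ 0.4434 -0.1073  0.1505] f [0.1 0.  0.1] w 0.0511 q6 -0.47
offset [0.001, -0.0027, 0.1415] turn [np.float64(-0.001), np.float64(0.002), np.float64(-0.03)] q6end -0.51 rows 2.3
offset [0.001, -0.0027, 0.1415] turn [np.float64(0.003), np.float64(0.001), np.float64(3.112)] q6end 2.64 rows 16.6
```

```bash
python3 -m jog '[{"claw":0.55,"offset":[0.001,-0.003,0.06],"turn":[0,0,-0.03]},{"claw":0.55,"offset":[0.001,-0.003,0.11],"turn":[0,0,-0.03]},{"claw":0.55,"offset":[0.001,-0.003,0.137],"turn":[0,0,-0.03]},{"claw":0.55,"offset":[0.001,-0.003,0.141],"turn":[0,0,-0.03]},{"claw":0,"offset":[0.001,-0.003,0.141],"turn":[0,0,-0.03]},{"claw":0,"offset":[0.001,-0.003,0.141],"turn":[0,0,-0.03]},{"claw":0,"offset":[0.001,-0.003,0.141],"turn":[0,0,-0.03]},{"claw":0,"offset":[0.001,-0.003,0.141],"turn":[0,0,-0.03]}]'
python3 - <<'E'
from H import *
plan(.4635,.381,.18,-.25+np.pi/2)
E
```

```text
time: 50.65
ee_pos: [0.4442, -0.1115, 0.0111]
orientation: [-0.13, 0.991, -0.001, 0.002]
wrist_force: [-0.6, 0.8, 6.6]
grip_width: 0.0197
t 50.65 p [ 0.4442 -0.1115  0.0111] f [-0.6  0.8  6.6] w 0.0197 q6 -0.51
offset [-0.1465, 0.4705, -0.1692] turn [np.float64(-0.001), np.float64(0.005), np.float64(0.511)] q6end 0.94 rows 8.3
offset [-0.1465, 0.4705, -0.1692] turn [np.float64(-0.007), np.float64(-0.001), np.float64(-2.631)] q6end -2.2 rows 14.1
```

```bash
python3 -m jog '[{"claw":0,"offset":[0,0,-0.06],"turn":[0,0,0]},{"claw":0,"offset":[0,0,-0.12],"turn":[0,0,0]},{"claw":0,"offset":[-0.146,0.471,-0.17],"turn":[0,0,0.51]},{"claw":0,"offset":[-0.146,0.471,-0.17],"turn":[0,0,0.51]},{"claw":0,"offset":[-0.146,0.471,-0.17],"turn":[0,0,0.51]},{"claw":0,"offset":[-0.146,0.471,-0.17],"turn":[0,0,0.51]},{"claw":0,"offset":[-0.146,0.471,-0.17],"turn":[0,0,0.51]},{"claw":0,"offset":[-0.146,0.471,-0.17],"turn":[0,0,0.51]}]'
python3 - <<'E'
from H import *
plan(.4635,.381,.14,-.25+np.pi/2)
E
```

```text
time: 51.65
ee_pos: [0.4569, 0.2348, 0.1653]
orientation: [0.124, 0.992, 0.0, 0.002]
wrist_force: [0.9, -0.1, 0.3]
grip_width: 0.0198
t 51.65 p [0.4569 0.2348 0.1653] f [ 0.9 -0.1  0.3] w 0.0198 q6 0.72
offset [0.0297, 0.1433, 0.0253] turn [np.float64(0.001), np.float64(0.003), np.float64(0.001)] q6end 0.94 rows 2.4
offset [0.0297, 0.1433, 0.0253] turn [np.float64(-0.005), np.float64(0.001), np.float64(-3.141)] q6end -2.2 rows 16.8
```

```bash
python3 -m jog '[{"claw":0,"offset":[0.03,0.143,0],"turn":[0,0,0]},{"claw":0,"offset":[0.03,0.143,0.02],"turn":[0,0,0]},{"claw":0,"offset":[0.03,0.143,0.045],"turn":[0,0,0]},{"claw":0,"offset":[0.03,0.143,0.045],"turn":[0,0,0]},{"claw":0,"offset":[0.03,0.143,0.045],"turn":[0,0,0]}]'
python3 - <<'E'
from H import *
s=env.snapshot("wrist"); cv2.imwrite("pics/w30.png",s["pixels"]); plan(.4635,.381,.026,-.25+np.pi/2)
E
```

```text
time: 52.28
ee_pos: [0.4633, 0.3781, 0.1201]
orientation: [0.124, 0.992, -0.0, 0.001]
wrist_force: [-0.5, -0.4, 1.0]
grip_width: 0.0198
t 52.33 p [0.4636 0.3779 0.1207] f [ 0.7  0.2 -0. ] w 0.0198 q6 0.93
offset [0.0012, 0.0028, 0.0947] turn [np.float64(0.001), np.float64(0.003), np.float64(-0.0)] q6end 0.94 rows 1.5
offset [0.0012, 0.0028, 0.0947] turn [np.float64(0.005), np.float64(-0.001), np.float64(-3.142)] q6end -2.2 rows 16.8
```

View pics/w30.png

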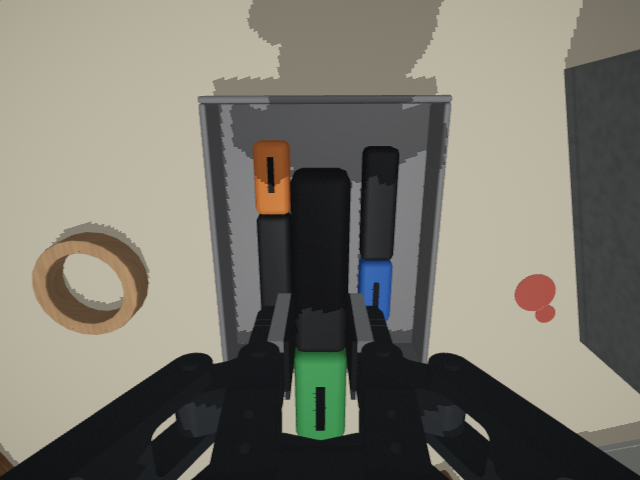

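```bash
python3 -m jog '[{"claw":0,"offset":[0,0.0035,0.05],"turn":[0,0,0]},{"claw":0,"offset":[0,0.0035,0.085],"turn":[0,0,0]},{"claw":0,"offset":[0,0.0035,0.095],"turn":[0,0,0]},{"claw":0,"offset":[0,0.0035,0.095],"turn":[0,0,0]},{"claw":0.3,"offset":[0,0.0035,0.095],"turn":[0,0,0]},{"claw":0.35,"offset":[0,0.0035,0.095],"turn":[0,0,0]},{"claw":0.35,"offset":[0,0.0035,0.06],"turn":[0,0,0]},{"claw":0.35,"offset":[0,0.0035,0],"turn":[0,0,0]}]'
python3 -m jog '[{"claw":0.35,"offset":[0,0,-0.06],"turn":[0,0,0]},{"claw":0.35,"offset":[0,0,-0.1],"turn":[0,0,0]},{"claw":0.35,"offset":[0,0,-0.1],"turn":[0,0,0]}]'
python3 - <<'E'
from H import *
s=env.snapshot("wrist"); cv2.imwrite("pics/w31.png",s["pixels"]); look(31)
E
```

```text
time: 53.32
ee_pos: [0.463, 0.3813, 0.119]
orientation: [0.124, 0.992, -0.002, -0.0]
wrist_force: [1.1, -0.3, -0.6]
grip_width: 0.0301
time: 53.7
ee_pos: [0.4653, 0.3834, 0.2244]
orientation: [0.124, 0.992, 0.003, 0.004]
wrist_force: [0.1, 0.3, 0.7]
grip_width: 0.03
```

View pics/w31.png

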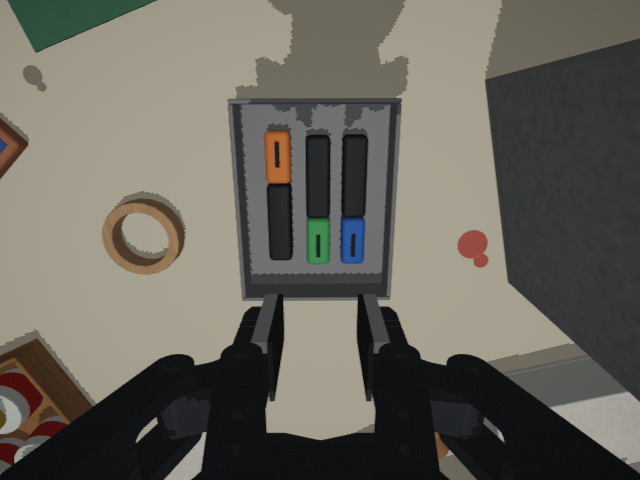

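View pics/A31.png

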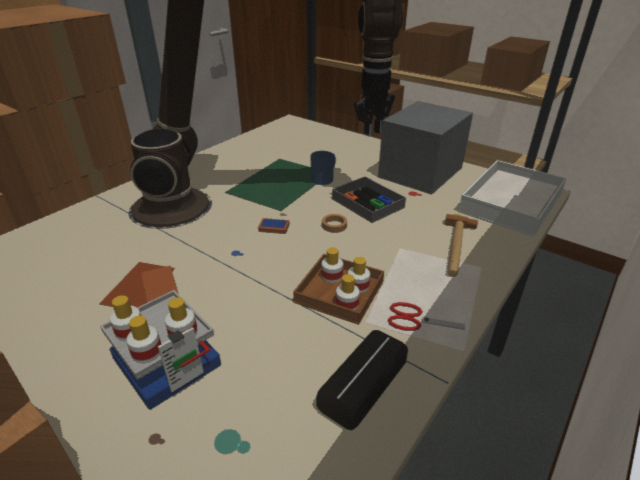

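View pics/z31.png

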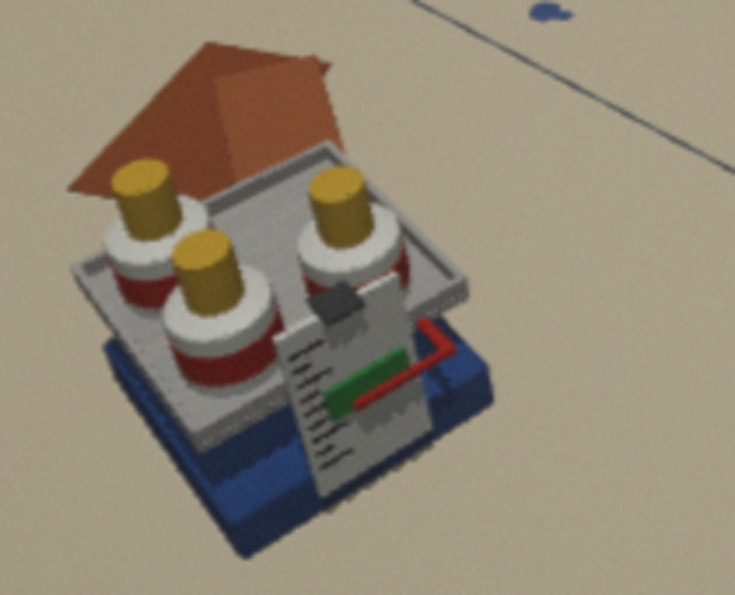

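Run:
```python
from H import *
A,B=look(32); print(env.read_state()["time"]); env.sign_off()
```

```text
53.95
the job is handed in; nothing more can be done
```

The job is handed in at about 54 s on the robot's clock. It reported no verdict.

- **Markers:** I took the orange marker out of the pan and put it in the tray before loading the pan. The blue and green markers went in after the weighing. The last wrist picture shows all three lying flat side by side in the grey tray.
- **Scale:** three glue bottles stand upright in the pan, set down one at a time. The cap heights give a sink of about 40 mm, well short of the 80 mm bottom stop.
- **Pointer:** I put it about 3 to 4 mm below the middle of the green band, so inside its ±10 mm. This corrects for the pointer standing in front of the card. In the raw scene picture it looks close to the band's lower edge. The two views I compared differ by about 2 mm, and both put it inside.
- **Third bottle:** with two bottles the pointer was at or just outside the band's upper edge, roughly 9 to 11 mm above its middle. I could not tell for certain whether it was already in.
- **Crate:** the three bottles left over stand upright in the wooden crate.
- **Other things:** nothing else was touched on purpose, and the last pictures show the tape and the rest apparently where they were. I saw no grip slip or knocked object.
- **Joint limit:** joint 4 read 2.021 against a listed limit of 2.02 for a moment while I tilted the wrist to view the card, and joint 6 read 3.14 at its limit once. I backed off both times.

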